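# Load a rock core and start the core logger

### The arm

A 6-joint arm with a two-finger parallel gripper is mounted at the origin on the work surface; the furniture and walls round the work are solid. World frame = base frame: x ahead of the robot, y to its left, z up, the work surface at z = 0. Lengths are in m, angles in degrees, forces in N, time in s.
With the tool pointing down it reaches from about 0.25 to 0.725 m from the base axis. Payload 9.7 kg.
Tool frame: the origin (TCP) lies on the centre line of the jaws, within the pads' length; the fingertips stand tip_reach ahead of it and the grasp point (between the pads) lies 2 mm behind it (tip_reach is the distance from the TCP to the fingertips, in m); z points along the fingers, y is the direction in which the jaws open and shut (so a half turn about z gives the same grasp; the last joint's range is limited). The gripper opens to 85 mm and grips with 20 to 120 N. Pads are 22 mm wide; open, the fingers measure 114 mm over their backs; the gripper's body (76 mm by 85 mm) begins 54 mm behind the grasp point. The pads swing forward as they close: fully open they stand 13 mm farther back than shut.
Start: joints at [0, 4.979, 10.078, 95.1, 0, 90], TCP at [0.55, -0, 0.248] pointing down, gripper open.
Joint ranges: [-179.16, 179.16], [-48.56, 103.87], [-65.8, 70.77], [-126.05, 130.52], [-82.76, 87.17], [-180, 180]. Speed limits (degrees/s): [127.2, 127.2, 147.25, 180, 180, 180].

### API

Orientations are given as [roll, pitch, yaw] about the fixed x, y, z axes, in that order (R = Rz(yaw) Ry(pitch) Rx(roll)).
In Python, from workcell import get_obs, camera, calibration, job_done, tip_reach gives the robot as it stands.
- The arm moves only by the tool apply_moves, never from a script. Its argument "rows" is a list of rows, each a list of 7 numbers: the shift along the world's x, y, z in mm, then the turn, a rotation vector about the world's x, y, z in degrees, then the closure, from 0 (fully open) to 1 (shut). A call has 1 to 20 rows; each row shifts and turns the commanded pose from where the row before left it; what a row does not reach is not made up. A row lasts 1/8 s, in which the tool goes at most 62.5 mm and 10.7 degrees, less where a joint would pass 70% of its speed; a pose out of reach is approached as far as the arm can. A call with a gripper value outside its range is refused whole. The fingers move at their own pace and stop on an object; "grip_force" is the grip in N (left out, the last holds). Time passes only in rows, so rows that do not move let the fingers close. It gives the time, the measured TCP pose, the force and the opening at its end, in the units of the state.
- get_obs(): the state, without advancing time (a new reading comes with each control period).
- camera(name): name is "scene" or "side" or "wrist"; returns the picture (420x560x3 uint8, red, green, blue); there is no depth.
- calibration(name): a dict with "intrinsics" (3x3 intrinsics, pixels), "T" (4x4, takes a point from camera to world coordinates); the wrist camera has in their place "mount" (4x4, takes a point from camera to tool coordinates, whose origin is the TCP and whose axes are the flange's). Camera axes: x right, y down, z forward; pixel columns grow to the right and rows downward; lengths in m; the calibration is good to about 2 mm. A picture is of the moment at which its call begins: read the wrist's pose just before it. calibration takes no time and is no camera call.
- job_done(): hands the job in, once; it reports no verdict.
The state is a dict: "time": time; "q": joint angles; "qd": joint speeds; "joint_efforts": joint torques, N m; "ee_pos": TCP position; "tcp_rot": TCP orientation; "wrist_force": force on the tool from outside, world axes, zero at the start; "torque": the same for the moment, N m; "opening": finger opening in m.
Only numpy, scipy, OpenCV 4.12 (cv2) and the standard library are available. Lean on these libraries where they do the work, as an engineer would, in place of code of your own. Each camera call takes 0.05 s, during which the arm holds its last target.

### The job

Log this rock core: its liner is slippery and thin, so grip it with no more than 40 N, near its balance point, and keep it level so that the piece inside does not slide; lay it gently into the two V rests of the core logger and let go. Then flip the hinged guard cover on the logger's console up until it stays open, and press the lower end of the rocker switch beneath it until it snaps over to on; leave the cover standing open. Do not force the switch, and leave the violet cup, the measuring cylinder and the brown bottle where they stand.

Things in the scene. Friction and masses are not known exactly. Their poses are not given: they have to be found in the camera images.
- core: rock core in its liner: a loose, smooth, opaque white tube, diameter 42, length 170 over two square grey end caps (50 x 50, 12 thick). Lies on its caps. Origin: mid-length, at the caps' underside; x along the tube, z up. 0.65 to 0.83 kg, mostly a short piece of ore wedged unseen inside: it balances up to 42 mm either side of the middle, to be found by feel
- core_mid (a point): middle of the core's tube, on its axis, 25 mm above the underside of its caps (tube 4 mm clear of the bench). The bare tube to grip runs 60 mm either way from here along the core's x. Wet plastic, friction about 0.2: held with 35 N it lifts well, but taken over 20 mm off balance it pivots in the grip, heavy end down. Both ends look alike
- logger: core logger, a fixed grey instrument 320 long (its y), 166 deep (x), deck 35 high; origin: middle of its underside; x to its back, y to its left, z up. On the deck two V rests for the core; left of them the parked white ring sensor (fixed plate, 122 high, near face 94 from the cradle's middle); at its left end the console, a panel rising 25 degrees from front (40 high) to back (105)
- cradle (a point): where the middle of the tube's axis lies when the core is seated, 74 mm above the bench; axes as the logger's; the core lies along y, either way round. The 90 degree V rests are 8 thick, 64 mm to either side along y (120 free between them), 62 wide across x at their tops, which end 2 mm below the tube's axis. The caps hang outside the rests with 5 mm of play along y
- guard_cover (a joint): angle (rad) of the steel guard cover over the switch on the console: 0 shut, 2.2 fully open, standing up and leaning back. It lifts at the front lip. An over-centre spring pulls it shut below about 1.15 rad; beyond, it throws it open and holds it. Raising it takes about 2 N at the lip
- guard_hinge (a point): middle of the guard cover's hinge axis, at the upper edge of the guard, 30 mm out from the panel; x up the slope, y along the hinge (the logger's y), z out of the panel
- cover_lip (a point): middle of the cover's free front lip, 90 mm from the hinge axis; moves with the cover; x from lip to hinge, y along the hinge, z out of the cover's top. The cover is a channel 40 wide, 21 deep; its 4 mm top sheet runs 25 mm past the front wall as the lip, rolled edge 9 thick, 8 mm outside this point. 24 mm gap under the lip. Pinch it across its 40 mm or hook it from below
- rocker: rocker switch under the cover, a black paddle 44 x 28 (28 along y) in a bezel in the middle of the guard; origin on its pivot, 11 mm out from the panel
- rocker_angle (a joint): angle (rad) of the rocker: 0 off (its lower end, towards the robot, stands up), 0.44 on (lower end fully down). It snaps over past 0.22 and stays; that takes about 5 N at the pad
- rocker_pad (a point): where to press: top face of the rocker's lower half, 16 mm down the slope from its pivot; it goes 7 mm into the panel as the rocker tips over. Press along the panel's normal (tool leaning back to the robot by 25 degrees) or straight down
- purple_cup: tall tapered cup with violet stain, 57 x 57 x 86 mm, behind and left of the logger; origin: centre of its underside; leave it standing
- measuring_cylinder: glass measuring cylinder on a foot, 40 x 40 x 170 mm, at the bench's back right; origin: centre of its underside; leave it standing
- amber_bottle: small brown reagent bottle, 38 mm across, 76 mm high, left of the logger; origin: centre of its underside; leave it standing

How it is judged:
By the outcome, as a careful person would: the job done as asked, in the order asked, and still so for the second after the job is handed in, with the robot touching nothing.
It also fails if it takes over 64 s, if anything falls off the work surface, if the arm or the gripper's body presses on something with over 40 N, if the wrist force passes 120 N, or if a joint passes its speed limit or range.

## Working session

There is one attempt and no reset: what is moved stays moved. The work goes in short steps, Python scripts to look and compute and a tool call to move; the robot and the scene stay as the last step left them, time stands still between calls to the robot, and variables do not carry over. Pictures are saved under pics/ and viewed, and the job is handed in when it is done.

Besides the shell and the picture viewer there is one more tool, called after ">>>" as name(argument=value, ...), one argument or row to a line, values as JSON. apply_moves: Moves the arm, as the interface text tells. Its arguments: {"type":"object","properties":{"rows":{"type":"array","items":{"type":"array","items":{"type":"number"}}},"grip_force":{"type":"number"}},"required":["rows"]}

```bash
ls; mkdir -p pics; python3 - <<'E'
from workcell import *
import cv2
print(get_obs()); print(tip_reach)
for n in ("scene","side","wrist"):
    print(n,calibration(n))
    cv2.imwrite(f"pics/{n}0.png",camera(n)[:,:,::-1])
E
```

```text
pics
{'time': 0.0, 'q': array([ 1.67177490e-03,  5.01338363e+00,  1.00342918e+01,  9.51004835e+01,
       -1.01548964e-03,  8.99996165e+01]), 'qd': array([-0.04515998,  0.0122482 ,  0.09509703,  0.02963265, -0.03822046,
        0.03829801]), 'joint_efforts': array([ 7.68234549e-04, -5.20392072e+01,  4.64802504e+01,  1.63646933e-02,
        2.23589603e-05, -6.77332673e-05]), 'ee_pos': array([5.49789090e-01, 1.12917981e-05, 2.47559699e-01]), 'tcp_rot': array([-1.79920425e+02,  1.01495609e-03,  9.00020566e+01]), 'wrist_force': array([ 0.55525839, -0.35709525, -0.82053334]), 'torque': array([-0.00821005,  0.0094815 , -0.01295803]), 'opening': 0.08544812885097589}
0.017
scene {'intrinsics': array([[404.3778707,   0.       , 278.3756444],
       [  0.       , 404.3778707, 213.1395203],
       [  0.       ,   0.       ,   1.       ]]), 'T': array([[ 0.70702212, -0.30465962,  0.63820235, -0.02924464],
       [-0.70682302, -0.33355408,  0.62381319, -0.6665241 ],
       [ 0.02282431, -0.89214584, -0.45117054,  0.48750826],
       [ 0.        ,  0.        ,  0.        ,  1.        ]])}
side {'i
[... 244 characters left out ...]
00326066, -0.59924074,  0.80056224, -0.91373554],
       [ 0.02345446, -0.80039209, -0.59901785,  0.71187371],
       [ 0.        ,  0.        ,  0.        ,  1.        ]])}
wrist {'intrinsics': array([[361.15752933,   0.        , 277.61629142],
       [  0.        , 361.15752933, 214.37402445],
       [  0.        ,   0.        ,   1.        ]]), 'mount': array([[-6.73985757e-04, -9.53147767e-01, -3.02504347e-01,
         7.65830194e-02],
       [ 9.99999701e-01, -5.27525588e-04, -5.65862012e-04,
         1.29343642e-03],
       [ 3.79771330e-04, -3.02504638e-01,  9.53147837e-01,
        -1.25975185e-01],
       [ 0.00000000e+00,  0.00000000e+00,  0.00000000e+00,
         1.00000000e+00]])}
```

View pics/scene0.png

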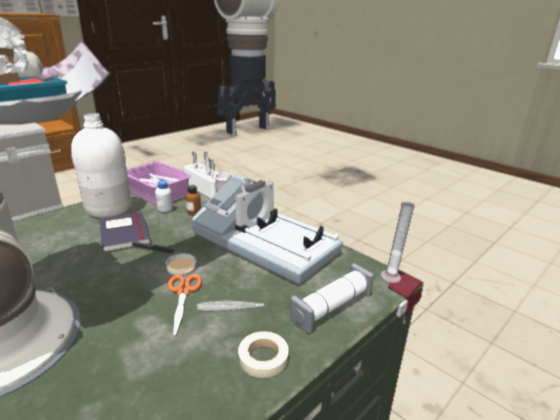

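View pics/side0.png

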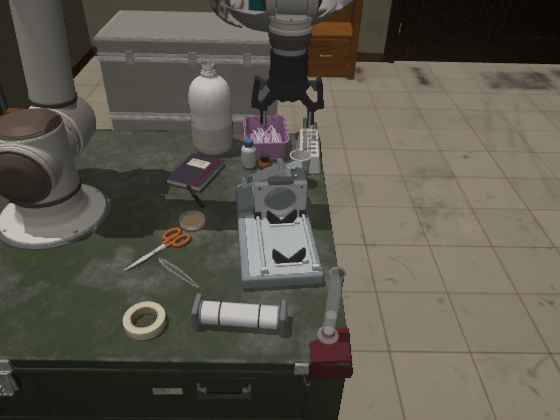

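View pics/wrist0.png

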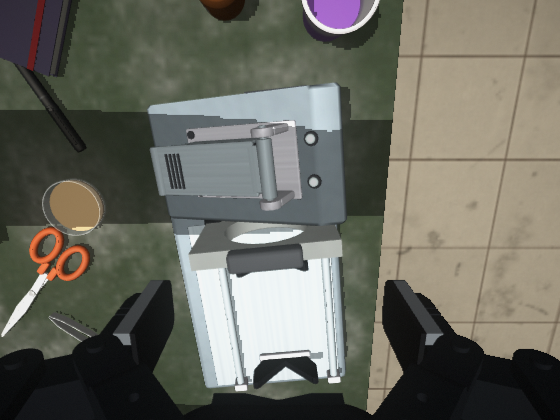

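The wrist view shows the logger (console around (250,150), rests at (265,260) and (287,370)). The side view shows the core at about (240,315) with its caps at (198,312) and (282,317).

```bash
cat > h.py <<'E'
import numpy as np, cv2
from workcell import *
from scipy.spatial.transform import Rotation as R
def camT(n,obs=None):
    c=calibration(n)
    if n!='wrist': return c['intrinsics'],c['T']
    o=obs or get_obs()
    T=np.eye(4);T[:3,:3]=R.from_euler('xyz',o['tcp_rot'],degrees=True).as_matrix();T[:3,3]=o['ee_pos']
    return c['intrinsics'],T@c['mount']
def onz(KT,uv,z):
    K,T=KT
    d=T[:3,:3]@np.linalg.solve(K,[uv[0],uv[1],1.]);o=T[:3,3]
    return o+d*(z-o[2])/d[2]
def proj(KT,p):
    K,T=KT
    c=T[:3,:3].T@(np.asarray(p)-T[:3,3]);u=K@c;return u[:2]/u[2]
def tri(views):
    A=[];b=[]
    M=np.zeros((3,3));v=np.zeros(3)
    for KT,uv in views:
        K,T=KT;d=T[:3,:3]@np.linalg.solve(K,[uv[0],uv[1],1.]);d/=np.linalg.norm(d)
        P=np.eye(3)-np.outer(d,d);M+=P;v+=P@T[:3,3]
    return np.linalg.solve(M,v)
def crop(img,x0,y0,x1,y1,s,name):
    c=cv2.resize(img[y0:y1,x0:x1],None,fx=s,fy=s,interpolation=cv2.INTER_CUBIC);cv2.imwrite('pics/'+name,c)
E
python3 - <<'E'
from h import *
s=cv2.imread('pics/side0.png');c=cv2.imread('pics/scene0.png');w=cv2.imread('pics/wrist0.png')
crop(s,180,250,380,390,4,'c1.png');crop(c,180,160,400,330,3.6,'c2.png');crop(w,140,70,400,265,3,'c3.png');crop(w,140,210,400,405,3,'c4.png')
E
```

```text
(no output)
```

View pics/c1.png

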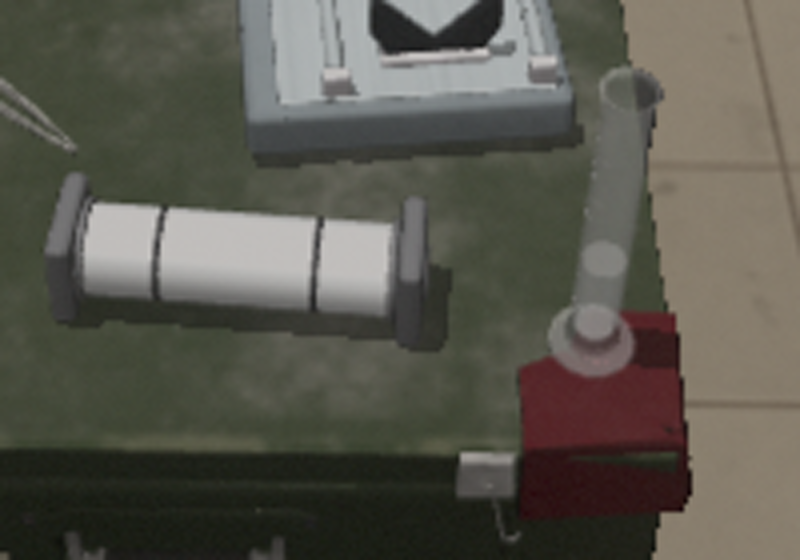

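View pics/c2.png

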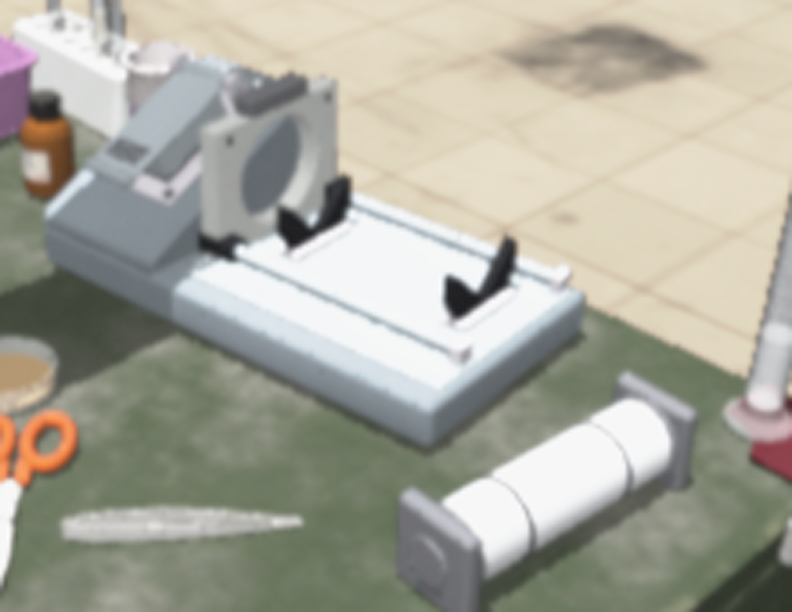

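View pics/c3.png

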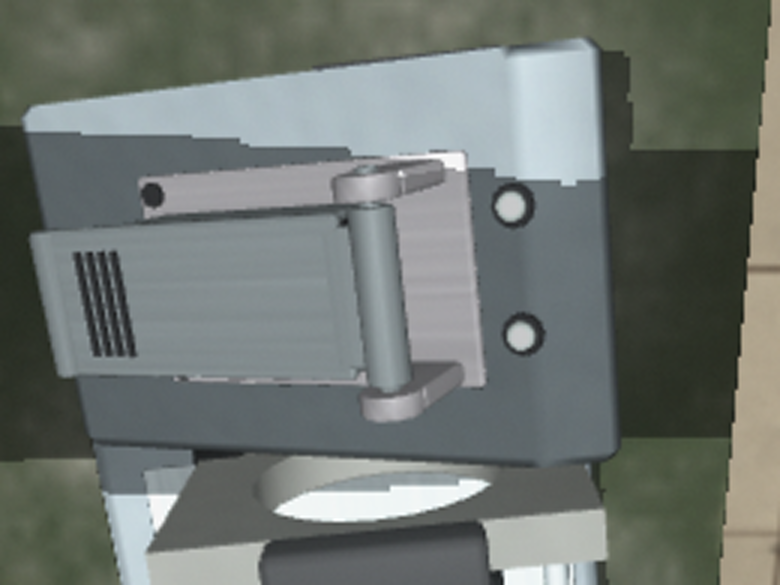

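View pics/c4.png

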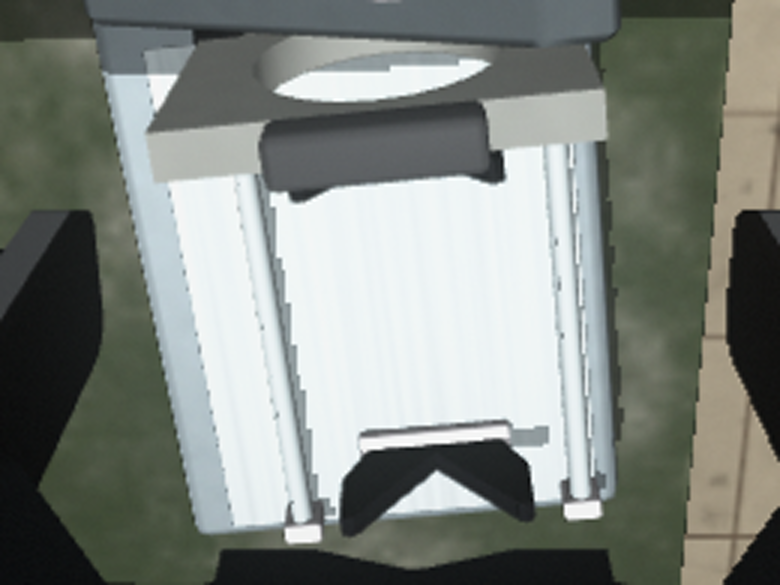

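```bash
python3 - <<'E'
from h import *
S=camT('side');C=camT('scene');W=camT('wrist')
f=lambda n,x,y:print(n,np.round(x,4),y)
p=lambda x,y,x0,y0,s:(x0+x/s-.5*(1-1/s),y0+y/s-.5*(1-1/s))
for n,a in (('L',(200,327)),):pass
print('logger side FR',onz(S,p(255,163,180,250,4),0),'BR',onz(S,p(572,142,180,250,4),0))
print('logger scene FR',onz(C,p(430,447,180,160,3.6),0),'BR',onz(C,p(580,330,180,160,3.6),0),'FL',onz(C,p(48,262,180,160,3.6),0))
print('wrist FRtop',onz(W,p(200,532,140,210,3),.03),)
print('core side tube axis ends, silhouettes mid z.025',onz(S,p(82,250,180,250,4),.025),onz(S,p(395,268,180,250,4),.025))
print('core scene',onz(C,p(462,540,180,160,3.6),.025),onz(C,p(652,432,180,160,3.6),.025))
print('console top back',[onz(W,p(x,y,140,70,3),.105) for x,y in ((595,42),(615,455))])
print('hinge ends', [onz(W,p(x,y,140,70,3),.13) for x,y in ((368,187),(390,405))])
print('lip ends', [onz(W,p(x,y,140,70,3),.09) for x,y in ((33,235),(68,376))])
print('rest R',[onz(W,p(x,y,140,210,3),.072) for x,y in ((342,528),(532,515))])
E
```

```text
logger side FR [ 4.68043131e-01 -2.44776375e-01  1.11022302e-16] BR [ 0.62887072 -0.22723566  0.        ]
logger scene FR [ 0.47054302 -0.24063013  0.        ] BR [ 0.62935306 -0.22351488  0.        ] FL [0.4346347  0.07394082 0.        ]
wrist FRtop [ 0.46664425 -0.24574587  0.03      ]
core side tube axis ends, silhouettes mid z.025 [ 0.39336434 -0.32391786  0.025     ] [ 0.53754652 -0.33211185  0.025     ]
core scene [ 0.40173699 -0.32265697  0.025     ] [ 0.54155032 -0.33519561  0.025     ]
console top back [array([0.59319675, 0.08727754, 0.105     ]), array([ 0.60350064, -0.01446247,  0.105     ])]
hinge ends [array([0.54084355, 0.05628711, 0.13      ]), array([0.545317  , 0.00637276, 0.13      ])]
lip ends [array([0.4519528, 0.0408148, 0.09     ]), array([0.45737025, 0.00303459, 0.09      ])]
rest R [array([ 0.52595072, -0.20463387,  0.072     ]), array([ 0.59111869, -0.19910231,  0.072     ])]
```

>>> apply_moves(
  rows=[
    [-10,-40,0,0,0,0,0],
    [-10,-40,0,0,0,10,0],
    [-10,-40,0,0,0,10,0],
  ],
)

```text
time: 0.52
ee_pos: [0.5195, -0.121, 0.248]
tcp_rot: [-180.0, -0.0, 110.4]
wrist_force: [1.4, -0.4, 0.0]
opening: 0.0858
```

```bash
python3 - <<'E'
from h import *
o=get_obs();print(o['q'],o['ee_pos'],o['tcp_rot'],o['time'])
E
```

```text
[-1.31140247e+01  2.70844128e+00  7.65208205e+00  9.49693154e+01
 -1.06128858e-03  5.65340074e+01] [ 0.51951296 -0.12103361  0.24800446] [-1.79977997e+02 -1.32727279e-02  1.10351966e+02] 0.525
```

>>> apply_moves(
  rows=[
    [-7,-30,-6,0,0,9,0],
    [-7,-30,-6,0,0,9,0],
    [-7,-30,-6,0,0,9,0],
    [-7,-30,-6,0,0,9,0],
    [-7,-30,-6,0,0,9,0],
    [-7,-30,-6,0,0,9,0],
    [-8,-27,-6,0,0,9,0],
    [0,0,0,0,0,2.6,0],
    [0,0,0,0,0,0,0],
  ],
)

```text
time: 1.65
ee_pos: [0.4698, -0.3272, 0.2059]
tcp_rot: [180.0, -0.0, 175.5]
wrist_force: [0.6, -0.4, 0.3]
opening: 0.0852
```

```bash
python3 - <<'E'
from h import *
o=get_obs();print(o['q'],o['ee_pos'],o['tcp_rot'],o['time'],o['torque'],o['wrist_force'])
w=camera('wrist')[:,:,::-1];cv2.imwrite('pics/wrist1.png',w)
import pickle;pickle.dump(o,open('w1.pkl','wb'))
E
```

```text
[-3.48592773e+01  7.44112996e+00  8.05172503e+00  9.06553290e+01
  4.84462389e-03 -3.03984922e+01] [ 0.46975798 -0.32718397  0.20588888] [ 1.79973186e+02 -3.61327521e-02  1.75539221e+02] 1.65 [-0.02519495  0.0268155   0.0084759 ] [ 0.6136317  -0.4196968   0.27829044]
```

View pics/wrist1.png

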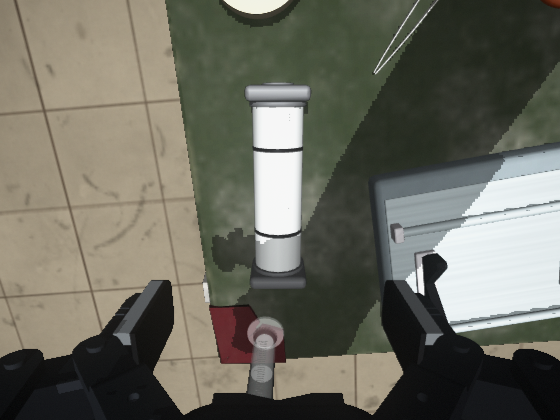

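```bash
python3 - <<'E'
from h import *
w=cv2.imread('pics/wrist1.png');crop(w,210,70,350,300,2.6,'d1.png');crop(w,365,130,560,340,2.8,'d2.png')
E
```

```text
(no output)
```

View pics/d1.png

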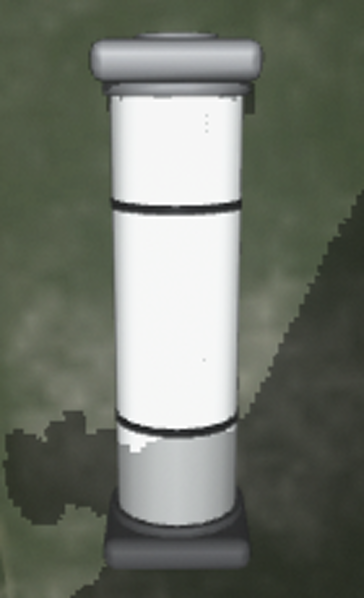

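View pics/d2.png

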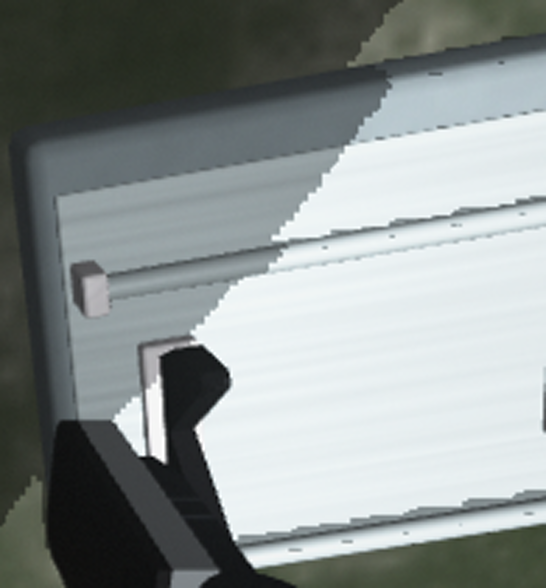

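```bash
python3 - <<'E'
from h import *
import pickle
W=camT('wrist',pickle.load(open('w1.pkl','rb')))
p=lambda x,y:(210+x/2.6-.3,70+y/2.6-.3)
a=[onz(W,p(x,y),.048) for x,y in ((176,40),(177,570),(176,78),(177,535))]
print(np.round(a,4)); 
for y,l,r in ((207,112,243),(430,117,239),(150,111,242),(300,114,241)):
    q=onz(W,p((l+r)/2,y),.032);print(np.round(q,4), onz(W,p(r,y),.032)[:2]-onz(W,p(l,y),.032)[:2])
E
```

```text
[[ 0.3833 -0.3213  0.048 ]
 [ 0.5522 -0.3342  0.048 ]
 [ 0.3936 -0.3221  0.048 ]
 [ 0.5391 -0.3332  0.048 ]]
[ 0.4325 -0.3247  0.032 ] [0.00325621 0.0413869 ]
[ 0.5077 -0.3304  0.032 ] [0.003263   0.04148678]
[ 0.4149 -0.3236  0.032 ] [0.00319846 0.04064977]
[ 0.4625 -0.327   0.032 ] [0.00325261 0.04134648]
```

>>> apply_moves(
  rows=[
    [-2,-0.5,-40,0,0,0,0],
    [0,0,-40,0,0,0,0],
    [0,0,-40,0,0,0,0.1],
    [0,0,-35,0,0,0,0.2],
    [0,0,-20,0,0,0,0.2],
    [0,0,-5,0,0,0,0.25],
    [0,0,0,0,0,0,0.25],
    [0,0,0,0,0,0,0.25],
  ],
  grip_force=35,
)

```text
time: 2.7
ee_pos: [0.4686, -0.3278, 0.0275]
tcp_rot: [-179.9, 0.1, 175.6]
wrist_force: [0.1, -0.3, -0.1]
opening: 0.0643
```

>>> apply_moves(
  rows=[
    [0,0,0,0,0,0,0.5],
    [0,0,0,0,0,0,0.8],
    [0,0,0,0,0,0,1],
    [0,0,0,0,0,0,1],
    [0,0,0,0,0,0,1],
    [0,0,0,0,0,0,1],
  ],
  grip_force=35,
)

```text
time: 3.45
ee_pos: [0.4684, -0.3276, 0.0272]
tcp_rot: [-180.0, 0.1, 175.6]
wrist_force: [-0.5, 1.9, 5.1]
opening: 0.041
```

```bash
python3 - <<'E'
from h import *
o=get_obs();print(o['ee_pos'],o['tcp_rot'],o['time'],o['torque'],o['wrist_force'],o['opening'])
E
```

```text
[ 0.46840219 -0.32758471  0.02718326] [-1.79978755e+02  6.78321025e-02  1.75607006e+02] 3.45 [ 0.30687873  0.10002996 -0.00297949] [-0.51874065  1.89772756  5.10635349] 0.04100514192333707
```

>>> apply_moves(
  rows=[
    [0,0,1,0,0,0,1],
    [0,0,1,0,0,0,1],
    [0,0,1,0,0,0,1],
    [0,0,0,0,0,0,1],
    [0,0,0,0,0,0,1],
  ],
)

```text
time: 4.08
ee_pos: [0.4677, -0.3274, 0.0289]
tcp_rot: [180.0, -0.0, 175.6]
wrist_force: [0.1, -0.1, -6.9]
opening: 0.0406
```

```bash
python3 - <<'E'
from h import *
o=get_obs();print(o['ee_pos'],o['tcp_rot'],o['time'],o['torque'],o['wrist_force'],o['opening'])
for n in ('side',):cv2.imwrite('pics/side1.png',camera(n)[:,:,::-1])
s=cv2.imread('pics/side1.png');crop(s,180,250,380,390,4,'e1.png')
o=get_obs();print(o['torque'],o['wrist_force'],o['opening'])
E
```

```text
[ 0.46773277 -0.32736089  0.028921  ] [ 1.79980610e+02 -4.12532287e-02  1.75596821e+02] 4.075 [-0.03033469  0.10008128  0.01838183] [ 0.09285531 -0.12573545 -6.93150182] 0.040603544260710514
[-0.00233268  0.13639614 -0.00987047] [-0.57353914 -0.47464861 -7.56813847] 0.04089813904358418
```

View pics/e1.png

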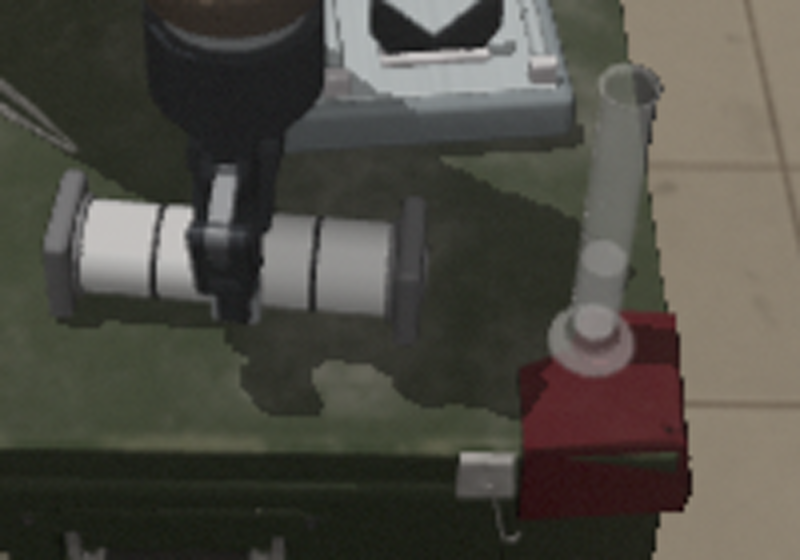

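>>> apply_moves(
  rows=[
    [0,0,1,0,0,0,1],
    [0,0,1,0,0,0,1],
    [0,0,1,0,0,0,1],
    [0,0,0,0,0,0,1],
    [0,0,0,0,0,0,1],
  ],
)

```text
time: 4.75
ee_pos: [0.468, -0.3275, 0.0323]
tcp_rot: [-180.0, 0.0, 175.6]
wrist_force: [0.1, -0.4, -6.6]
opening: 0.0408
```

```bash
python3 - <<'E'
from h import *
A=[]
for i in range(10):
    im=camera('side');o=get_obs();A.append(np.r_[o['wrist_force'],o['torque'],o['ee_pos']])
A=np.array(A);print(A.mean(0).round(4),A.std(0).round(4),o['time'])
cv2.imwrite('pics/side2.png',im[:,:,::-1])
s=cv2.imread('pics/side2.png');crop(s,180,250,380,390,4,'e2.png')
E
```

```text
[-0.0637  0.2973 -6.5085  0.0166  0.1103  0.0074  0.468  -0.3275  0.0323] [0.6251 0.4211 0.2989 0.0269 0.0377 0.0345 0.     0.     0.    ] 5.25
```

View pics/e2.png

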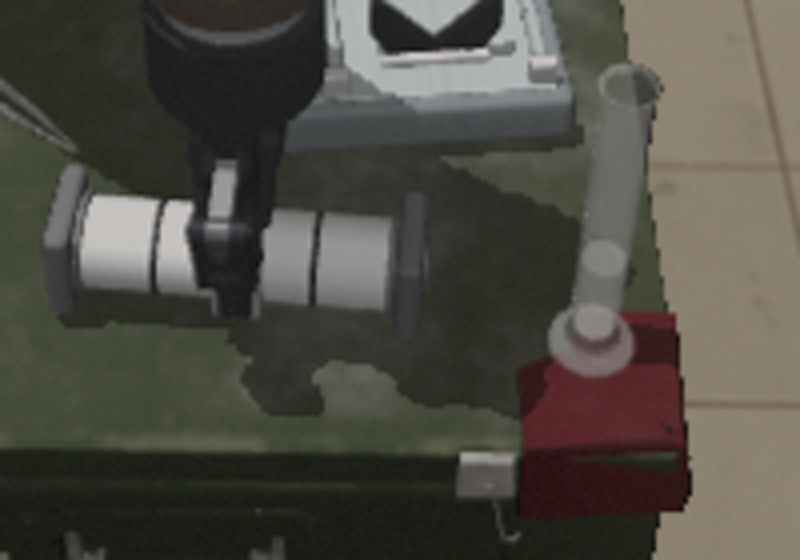

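>>> apply_moves(
  rows=[
    [0,0,-2,0,0,0,1],
    [0,0,-1.5,0,0,0,1],
    [0,0,-1.5,0,0,0,1],
    [0,0,-1,0,0,0,1],
    [0,0,0,0,0,0,0.4],
    [0,0,0,0,0,0,0.3],
    [0,0,0,0,0,0,0.3],
    [8,-0.6,0,0,0,0,0.3],
    [9,-0.7,0,0,0,0,0.3],
    [0,0,0,0,0,0,0.35],
  ],
)

```text
time: 6.5
ee_pos: [0.4858, -0.3288, 0.0261]
tcp_rot: [180.0, 0.0, 175.6]
wrist_force: [-0.2, 0.2, 0.2]
opening: 0.0556
```

>>> apply_moves(
  rows=[
    [0,0,0,0,0,0,0.7],
    [0,0,0,0,0,0,1],
    [0,0,0,0,0,0,1],
    [0,0,0,0,0,0,1],
    [0,0,0,0,0,0,1],
    [0,0,1,0,0,0,1],
    [0,0,1.5,0,0,0,1],
    [0,0,2,0,0,0,1],
    [0,0,1.5,0,0,0,1],
    [0,0,0,0,0,0,1],
    [0,0,0,0,0,0,1],
  ],
  grip_force=36,
)

```text
time: 7.88
ee_pos: [0.4849, -0.3288, 0.0323]
tcp_rot: [180.0, -0.0, 175.6]
wrist_force: [-0.4, 0.2, -6.5]
opening: 0.0404
```

```bash
python3 - <<'E'
from h import *
A=[]
for i in range(10):
    im=camera('side');o=get_obs();A.append(np.r_[o['wrist_force'],o['torque'],o['ee_pos']])
A=np.array(A);print(A.mean(0).round(4),A.std(0).round(4),o['time'],o['opening'])
cv2.imwrite('pics/side3.png',im[:,:,::-1])
s=cv2.imread('pics/side3.png');crop(s,180,250,380,390,4,'e3.png')
E
```

```text
[-1.9820e-01  5.3500e-02 -6.5734e+00 -3.2000e-03 -8.7000e-03  0.0000e+00
  4.8500e-01 -3.2880e-01  3.2200e-02] [0.4893 0.3009 0.3156 0.0273 0.0363 0.0341 0.     0.     0.    ] 8.375 0.0409216124221919
```

View pics/e3.png

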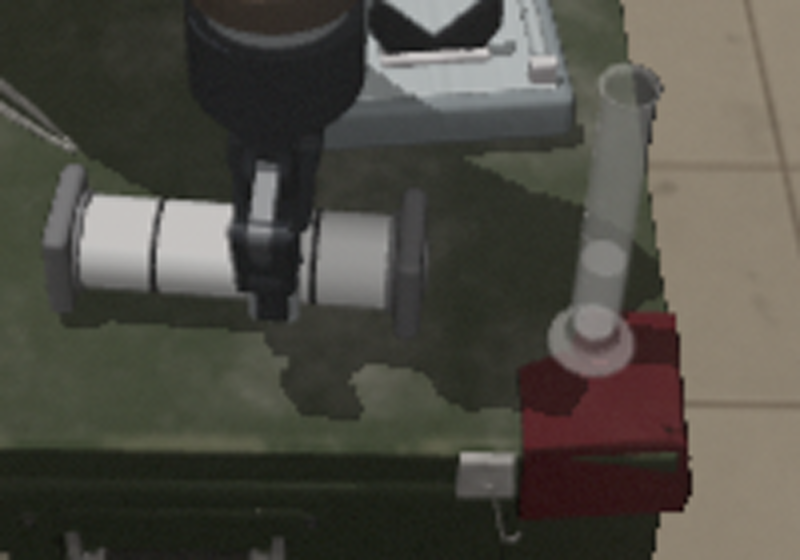

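```bash
python3 - <<'E'
from h import *
s=cv2.imread('pics/side0.png');c=cv2.imread('pics/scene0.png');w=cv2.imread('pics/wrist0.png')
a=lambda i,x0,y0,x1,y1,f:cv2.resize(i[y0:y1,x0:x1],None,fx=f,fy=f,interpolation=cv2.INTER_CUBIC)
crop(w,240,340,340,400,8,'f1.png');crop(c,250,200,330,260,10,'f2.png');crop(s,255,195,325,275,7.5,'f3.png');crop(w,180,210,350,310,4.7,'f4.png')
E
```

```text
(no output)
```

View pics/f1.png

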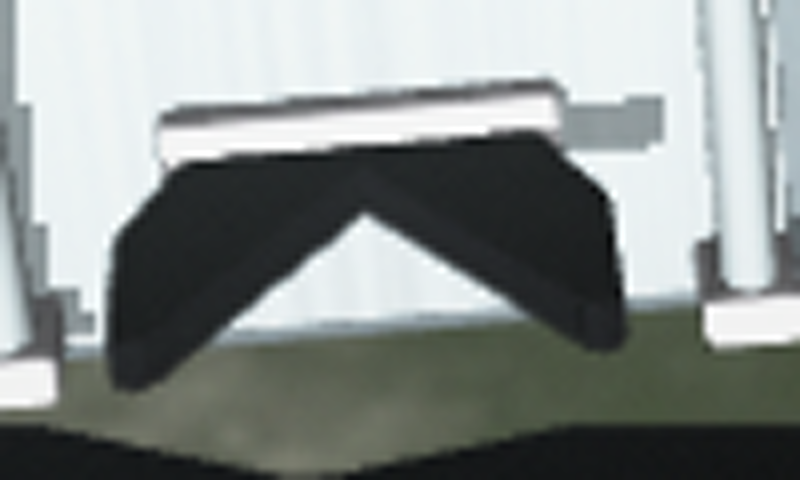

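View pics/f2.png

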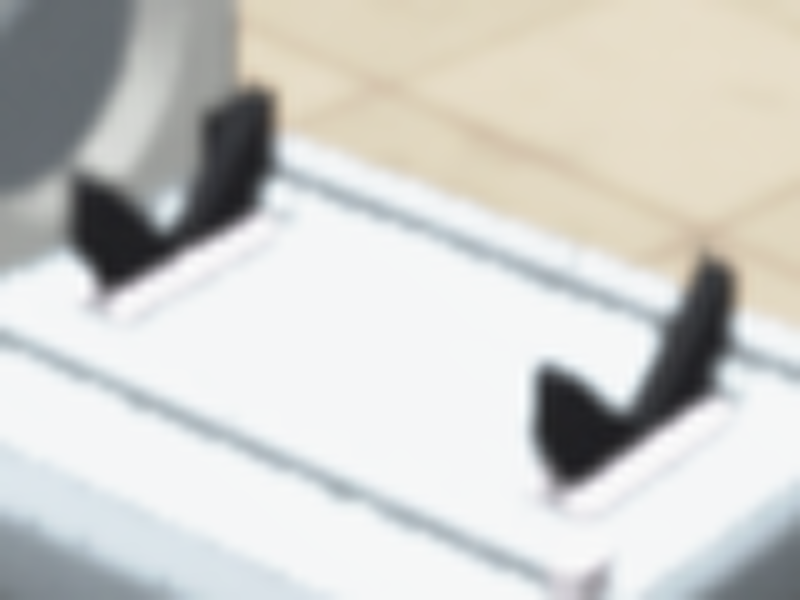

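View pics/f3.png

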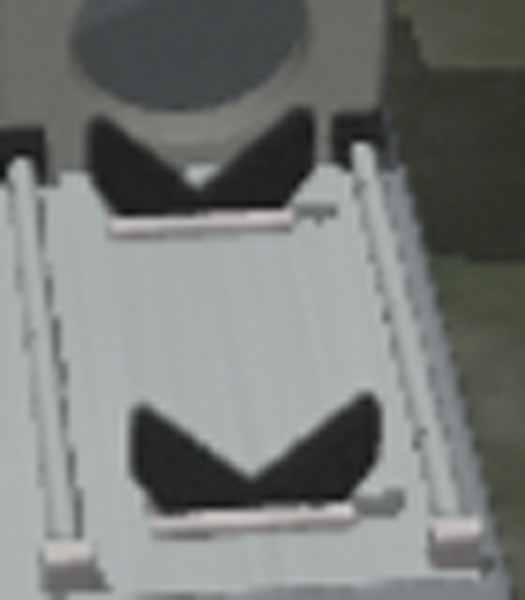

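View pics/f4.png

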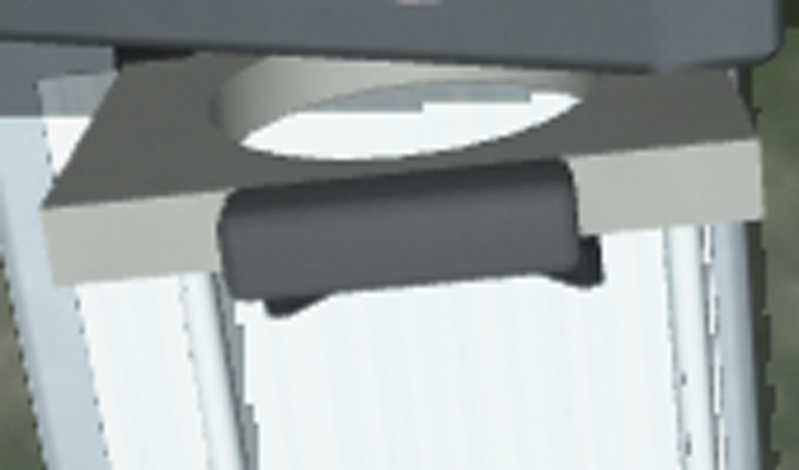

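```bash
cat > fit.py <<'E'
from h import *
from scipy.optimize import least_squares
S=camT('side');C=camT('scene')
o=dict(ee_pos=np.array([5.49789090e-01, 1.12917981e-05, 2.47559699e-01]),tcp_rot=np.array([-179.920425,0.00101,90.0020566]))
W=camT('wrist',o)
P=lambda x,y,x0,y0,s:np.array([x0+(x+.5)/s-.5,y0+(y+.5)/s-.5])
s=lambda x,y:P(x,y,255,195,7.5); w=lambda x,y:P(x,y,240,340,8); c=lambda x,y:P(x,y,250,200,10)
v=.0443
F=[('side',S,s(252,478),(0,-.060,v)),('side',S,s(200,188),(0,.068,v)),
('side',S,s(137,408),(-.031,-.060,.072)),('side',S,s(376,396),(.031,-.060,.072)),
('side',S,s(93,118),(-.031,.068,.072)),('side',S,s(310,112),(.031,.068,.072)),
('wr',W,w(363,212),(0,-.068,v)),('wr',W,w(115,386),(-.031,-.068,.072)),('wr',W,w(624,346),(.031,-.068,.072)),
('sc',C,c(715,250),(.031,-.060,.072)),('sc',C,c(545,365),(-.031,-.060,.072)),('sc',C,c(258,85),(.031,.068,.072)),('sc',C,c(80,180),(-.031,.068,.072)),
('wrring',W,P(55,285,180,210,4.7),(-.0,.094,.122))]
def world(t,q):
    cy,sy=np.cos(t[2]),np.sin(t[2]);return np.array([t[0]+cy*q[0]-sy*q[1],t[1]+sy*q[0]+cy*q[1],q[2]])
def fit(F):
    fn=lambda t:np.concatenate([proj(k,world(t,q))-u for _,k,u,q in F])
    r=least_squares(fn,[.55,-.138,.11],loss='soft_l1');return r
if __name__=='__main__':
    G=F[:-1]
    for sel in (G,[f for f in G if f[0]=='side'],[f for f in G if f[0]=='wr'],[f for f in G if f[0]=='sc']):
        r=fit(sel);print(r.x[:2].round(4),np.degrees(r.x[2]).round(2));
        print(r.fun.reshape(-1,2).round(1).tolist())
E
python3 fit.py
```

```text
[ 0.5505 -0.1367] 5.73
[[-0.4, -0.0], [-0.2, -0.2], [-0.0, -0.1], [-1.2, -0.0], [0.4, -0.1], [-0.7, -0.5], [0.6, 0.5], [2.3, 0.1], [-1.4, 0.3], [-0.2, 0.1], [-0.1, -0.7], [0.0, -0.7], [0.1, -1.2]]
[ 0.5513 -0.1372] 5.94
[[0.0, 0.2], [-0.0, -0.1], [0.5, 0.1], [-0.7, 0.1], [0.6, 0.1], [-0.5, -0.4]]
[ 0.5499 -0.1363] 5.7
[[0.1, 0.2], [1.6, -0.2], [-2.0, -0.0]]
[ 0.5486 -0.1387] 6.23
[[-0.1, 0.6], [0.3, -0.0], [-0.2, -0.1], [-0.0, -0.5]]
```

```bash
python3 - <<'E'
from fit import *
p=lambda x,y:P(x,y,180,210,4.7)
a,b=[onz(W,p(*q),.122) for q in ((55,285),(765,218))];print(a,b,np.degrees(np.arctan2(*(b-a)[[1,0]])),np.linalg.norm(b-a))
t=[.5505,-.137,np.radians(6)]
print(world(t,(0,.094,.122)),(a+b)/2)
# deck long edges from wrist0: inner panel left edge etc. fit lines via rail
pc=lambda x,y:P(x,y,140,210,3)
for q0,q1 in (((270,300),(305,520)),((560,150),(580,495)),((106,70),(200,530))):
    a,b=onz(W,pc(*q0),.04),onz(W,pc(*q1),.04);print(np.degrees(np.arctan2(-(a-b)[0],(a-b)[1])))
n=world(t,(0,-.0172,0));print('TCP target',n)
E
```

```text
[ 0.48248397 -0.04869168  0.122     ] [ 0.59789455 -0.03673867  0.122     ] 5.913011606669429 0.11602791010785134
[ 0.54067432 -0.04351494  0.122     ] [ 0.54018926 -0.04271518  0.122     ]
5.617502060344932
5.319455358188282
6.014257514917337
TCP target [ 0.55229789 -0.15410578  0.        ]
```

```bash
python3 - <<'E'
from fit import *
print(onz(S,(180+592/4,250+342/4),0.005), onz(C,(180+758/3.6,160+418/3.6),.005))
print('cup',onz(W,(341,10),.086), 'bottle',onz(C,(193,213),0))
E
```

```text
[ 0.62824792 -0.35752998  0.005     ] [ 0.62115817 -0.35591952  0.005     ]
cup [0.59373573 0.13672108 0.086     ] bottle [0.49394661 0.16063515 0.        ]
```

>>> apply_moves(
  rows=[
    [0,0,4,0,0,0,1],
    [0,0,8,0,0,0,1],
    [0,0,12,0,0,0,1],
    [0,0,14,0,0,0,1],
    [0,0,14,0,0,0,1],
    [0,0,14,0,0,0,1],
    [0,0,14,0,0,0,1],
    [0,0,14,0,0,0,1],
    [0,0,12,0,0,0,1],
    [0,0,8,0,0,0,1],
    [0,0,4,0,0,0,1],
    [0,0,0,0,0,0,1],
  ],
  grip_force=36,
)

```text
time: 9.88
ee_pos: [0.485, -0.3288, 0.1503]
tcp_rot: [180.0, -0.0, 175.6]
wrist_force: [0.3, 0.7, -6.9]
opening: 0.0406
```

```bash
python3 - <<'E'
from h import *
o=get_obs();print(o['ee_pos'],o['tcp_rot'],o['wrist_force'],o['torque'])
im=camera('side')[:,:,::-1];crop(im,150,150,400,340,3,'g1.png')
E
```

```text
[ 0.48501425 -0.32880578  0.15026219] [ 1.79998401e+02 -3.51061318e-03  1.75600855e+02] [ 0.25392931  0.7145368  -6.93615947] [0.0323037  0.03443879 0.02717317]
```

View pics/g1.png

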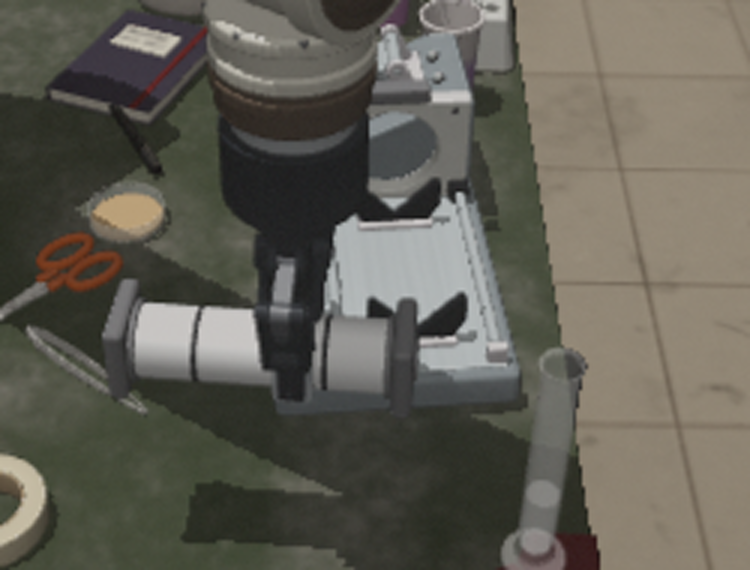

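>>> apply_moves(
  rows=[
    [1.4,3.7,0,0,0,-1.7,1],
    [2.8,7.4,0,0,0,-3.3,1],
    [4.9,12.7,0,0,0,-5.8,1],
    [4.9,12.7,0,0,0,-5.8,1],
    [4.9,12.7,0,0,0,-5.8,1],
    [4.9,12.7,0,0,0,-5.8,1],
    [4.9,12.7,0,0,0,-5.8,1],
    [4.9,12.7,0,0,0,-5.8,1],
    [4.9,12.7,0,0,0,-5.8,1],
    [4.9,12.7,0,0,0,-5.8,1],
    [4.9,12.7,0,0,0,-5.8,1],
    [4.9,12.7,0,0,0,-5.8,1],
    [4.9,12.7,0,0,0,-5.8,1],
    [4.9,12.7,0,0,0,-5.8,1],
    [2.8,7.4,0,0,0,-3.3,1],
    [1.5,3.8,0,0,0,-1.8,1],
    [0,0,0,0,0,0,1],
    [0,0,0,0,0,0,1],
  ],
)

```text
time: 12.18
ee_pos: [0.5522, -0.1541, 0.1501]
tcp_rot: [-180.0, -0.0, 95.9]
wrist_force: [-0.5, 0.3, -5.5]
opening: 0.0413
```

```bash
python3 - <<'E'
from h import *
o=get_obs();print(o['ee_pos'],o['tcp_rot'],o['wrist_force'],o['torque'],o['q'],o['time'])
im=camera('side')[:,:,::-1];crop(im,200,120,380,290,3.3,'g2.png')
im=camera('scene')[:,:,::-1];crop(im,180,120,380,290,3.3,'g3.png')
E
```

```text
[ 0.55216162 -0.15410207  0.15009544] [-1.79980986e+02 -3.96348128e-03  9.59169439e+01] [-0.50511423  0.29683426 -5.48913636] [0.05367425 0.02063862 0.02467066] [-1.55922825e+01  7.32227708e+00  1.76852868e+00  8.44653947e+01
 -3.28406182e-03  6.84907735e+01] 12.175
```

View pics/g2.png

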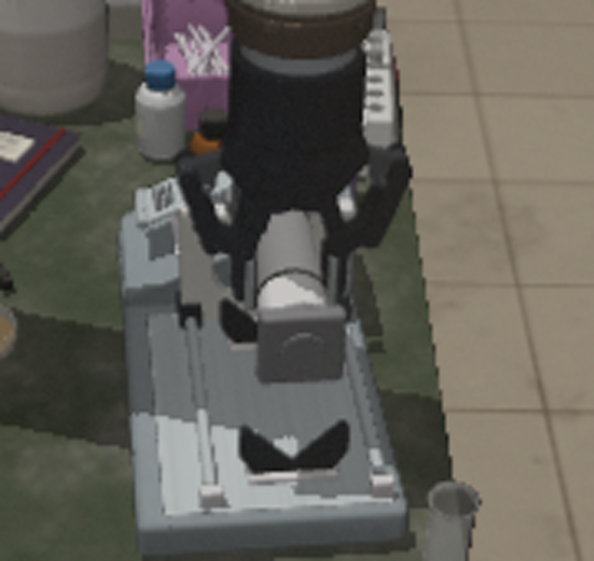

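View pics/g3.png

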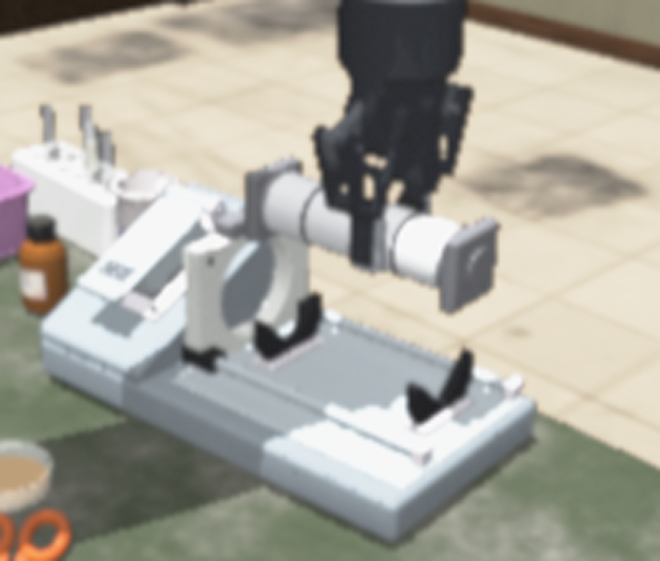

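```bash
python3 - <<'E'
from fit import *
t=[.5522+.0172*np.sin(np.radians(-5.9)),-.1541+.0172*np.cos(np.radians(5.9)),np.radians(5.9)]
print(t)
for z in (.1486+.025,.1486-.025):
  for x in (-.025,.025):
    q=world(t,(x,-.085,z))
    a=(proj(S,q)-[200,120])*3.3; b=(proj(C,q)-[180,120])*3.3;print(x,z,a.round(),b.round())
q=world(t,(-.025,.085,.1736));print((proj(C,q)-[180,120])*3.3)
q=world(t,(-.025,.073,.1236));print((proj(C,q)-[180,120])*3.3)
E
```

```text
[np.float64(0.5504319683672594), np.float64(-0.13699111154558458), np.float64(0.10297442586766545)]
-0.025 0.1736 [258. 318.] [460. 240.]
0.025 0.1736 [348. 314.] [506. 215.]
-0.025 0.12360000000000002 [256. 387.] [454. 316.]
0.025 0.12360000000000002 [343. 383.] [499. 289.]
[243.01822922 169.12872473]
[256.76168417 244.09825068]
```

```bash
python3 - <<'E'
from fit import *
im=camera('side')[:,:,::-1].copy();im2=camera('scene')[:,:,::-1].copy()
t=[.5504,-.137,np.radians(5.9)]
def draw(im,K,f,x0,y0):
    for yy in (-.085,-.073,.073,.085):
        pts=[]
        for x,z in ((-.025,.1736),(.025,.1736),(.025,.1236),(-.025,.1236)):
            pts.append(((proj(K,world(t,(x,yy,z)))+.5-[x0,y0])*f))
        cv2.polylines(im,[np.int32(pts)],True,(0,0,255),1)
f=10
a=cv2.resize(im[200:260,260:320],None,fx=f,fy=f,interpolation=cv2.INTER_CUBIC);draw(a,S,f,260,200);cv2.imwrite('pics/k1.png',a)
f=7
a=cv2.resize(im2[165:225,250:340],None,fx=f,fy=f,interpolation=cv2.INTER_CUBIC);draw(a,C,f,250,165);cv2.imwrite('pics/k2.png',a)
E
```

```text
(no output)
```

View pics/k1.png

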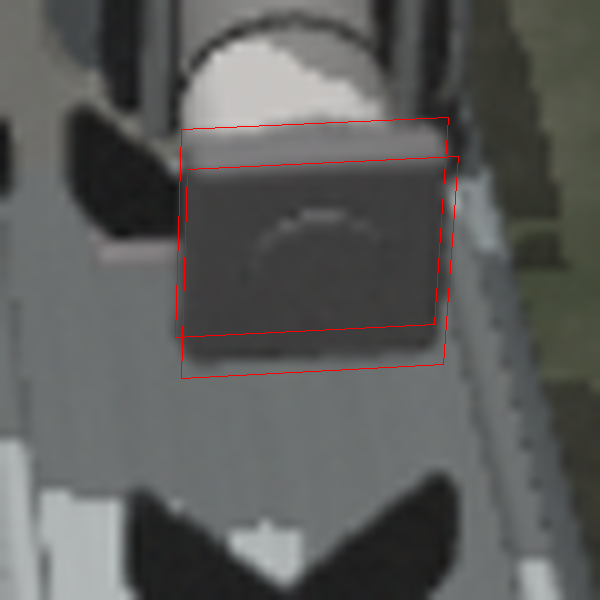

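View pics/k2.png

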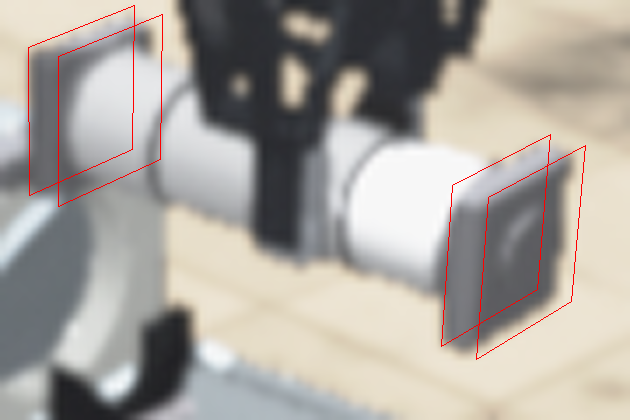

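>>> apply_moves(
  rows=[
    [0,-1.5,-4,0,0,0,1],
    [0,0,-8,0,0,0,1],
    [0,0,-10,0,0,0,1],
    [0,0,-10,0,0,0,1],
    [0,0,-10,0,0,0,1],
    [0,0,-10,0,0,0,1],
    [0,0,-8,0,0,0,1],
    [0,0,-5,0,0,0,1],
    [0,0,-3,0,0,0,1],
    [0,0,0,0,0,0,1],
    [0,0,0,0,0,0,1],
  ],
)

```text
time: 13.75
ee_pos: [0.5525, -0.1556, 0.0827]
tcp_rot: [180.0, 0.0, 95.9]
wrist_force: [-0.0, -0.4, -6.4]
opening: 0.0412
```

```bash
python3 - <<'E'
from h import *
A=[]
for i in range(3):
    im=camera('side')[:,:,::-1];o=get_obs();A.append(np.r_[o['wrist_force'],o['torque']])
print(np.mean(A,0).round(3));print(o['ee_pos'],o['tcp_rot'],o['time'])
a=im[195:280,250:330];b=camera('scene')[:,:,::-1][180:265,240:340]
f=7;cv2.imwrite('pics/m1.png',cv2.resize(a,None,fx=f,fy=f,interpolation=cv2.INTER_CUBIC));cv2.imwrite('pics/m2.png',cv2.resize(b,None,fx=f,fy=f,interpolation=cv2.INTER_CUBIC))
E
```

```text
[-2.120e-01  1.200e-02 -6.539e+00 -2.000e-03  3.800e-02  8.000e-03]
[ 0.55243627 -0.15560846  0.08256028] [1.79976627e+02 6.80473707e-03 9.59017086e+01] 13.9
```

View pics/m1.png

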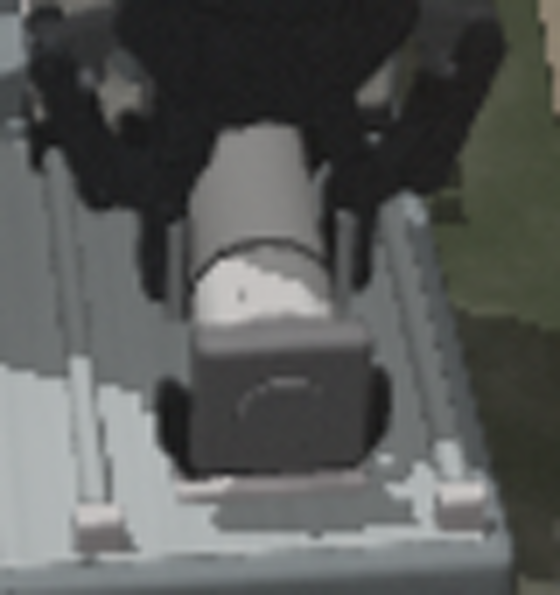

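View pics/m2.png

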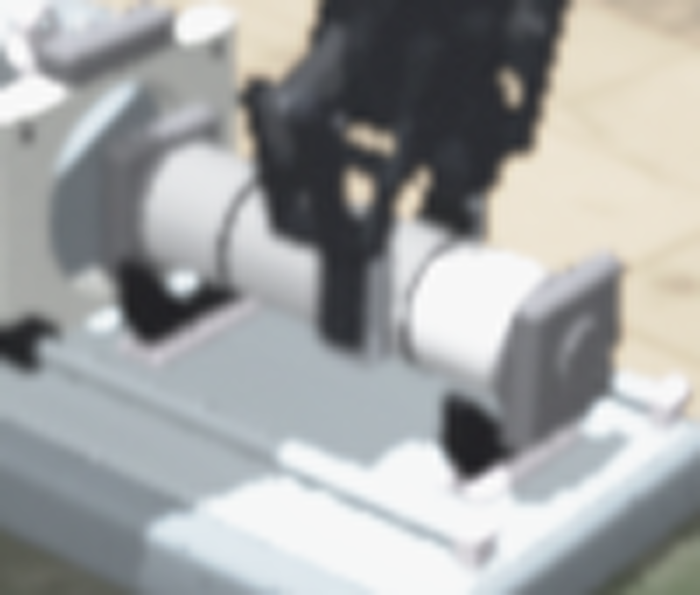

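```bash
python3 - <<'E'
from fit import *
t=[.5505,-.1385,np.radians(5.9)]
for x in(-.025,.025,-.031,.031):
    print(x,((proj(S,world(t,(x,-.085 if abs(x)<.03 else -.06+.0015,.081 if abs(x)<.03 else .072)))+.5-[250,195])*7).round(1))
E
```

```text
-0.025 [194.3 420.3]
0.025 [372.6 410.4]
-0.031 [163.  381.8]
0.031 [378.1 370.3]
```

>>> apply_moves(
  rows=[
    [1,0,-2,0,0,0,1],
    [0,0,-2,0,0,0,1],
    [0,0,-1,0,0,0,1],
    [0,0,-1,0,0,0,1],
    [0,0,0,0,0,0,1],
  ],
)

```text
time: 14.58
ee_pos: [0.5533, -0.1556, 0.0762]
tcp_rot: [-180.0, -0.0, 95.9]
wrist_force: [0.1, -0.1, -6.9]
opening: 0.0408
```

>>> apply_moves(
  rows=[
    [0,0,-0.5,0,0,0,1],
    [0,0,0,0,0,0,1],
  ],
)

```text
time: 14.82
ee_pos: [0.5533, -0.1556, 0.0758]
tcp_rot: [-180.0, -0.0, 95.9]
wrist_force: [-1.0, -0.3, -6.2]
opening: 0.0409
```

>>> apply_moves(
  rows=[
    [0,0,-0.5,0,0,0,1],
    [0,0,0,0,0,0,1],
  ],
)

```text
time: 15.08
ee_pos: [0.5533, -0.1556, 0.0755]
tcp_rot: [180.0, 0.0, 95.9]
wrist_force: [-1.4, -0.1, -3.4]
opening: 0.0409
```

>>> apply_moves(
  rows=[
    [-0.3,0,-0.5,0,0,0,1],
    [0,0,0,0,0,0,1],
  ],
)

```text
time: 15.32
ee_pos: [0.5531, -0.1557, 0.0753]
tcp_rot: [180.0, 0.0, 95.9]
wrist_force: [-2.4, -0.6, 0.8]
opening: 0.0409
```

>>> apply_moves(
  rows=[
    [-0.3,0,-0.3,0,0,0,1],
    [0,0,0,0,0,0,1],
  ],
)

```text
time: 15.58
ee_pos: [0.5531, -0.1557, 0.0752]
tcp_rot: [179.9, 0.0, 95.9]
wrist_force: [-2.5, 0.5, 4.3]
opening: 0.0407
```

>>> apply_moves(
  rows=[
    [-0.4,0,0.3,0,0,0,1],
    [0,0,0,0,0,0,1],
    [0,0,0,0,0,0,0.45],
    [0,0,0,0,0,0,0.4],
    [0,0,0,0,0,0,0.3],
    [0,0,0,0,0,0,0.25],
    [0,0,0,0,0,0,0.25],
  ],
  grip_force=20,
)

```text
time: 16.45
ee_pos: [0.5523, -0.1556, 0.0747]
tcp_rot: [-180.0, -0.0, 95.9]
wrist_force: [-0.9, 0.3, 0.4]
opening: 0.064
```

```bash
python3 - <<'E'
from h import *
im=camera('side')[:,:,::-1]
a=im[195:280,250:330];b=camera('scene')[:,:,::-1][180:265,240:340]
f=7;cv2.imwrite('pics/n1.png',cv2.resize(a,None,fx=f,fy=f,interpolation=cv2.INTER_CUBIC));cv2.imwrite('pics/n2.png',cv2.resize(b,None,fx=f,fy=f,interpolation=cv2.INTER_CUBIC))
E
```

```text
(no output)
```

View pics/n1.png

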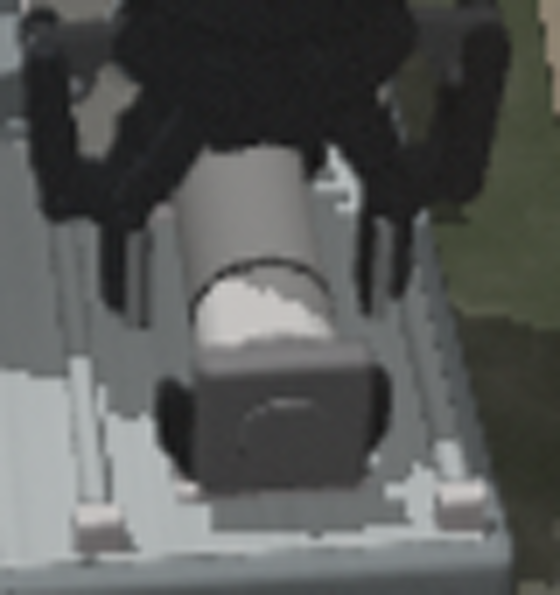

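View pics/n2.png

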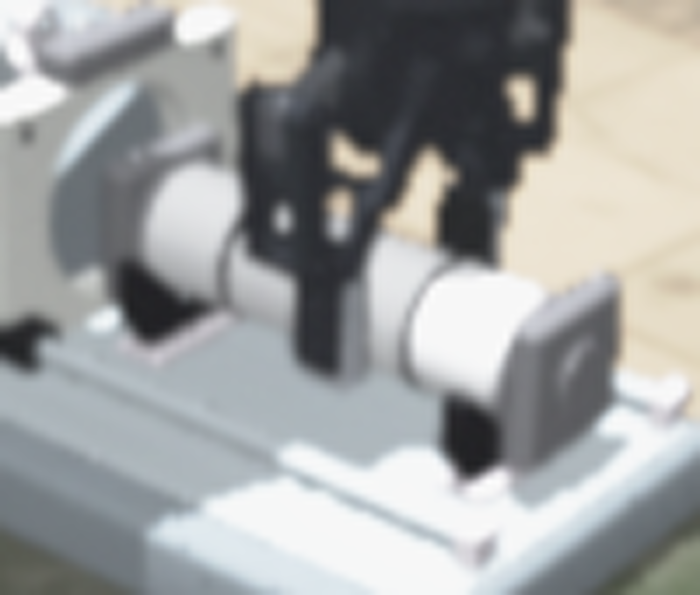

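The core has settled into both rests. Next I retreat straight up, then go over to the console.

>>> apply_moves(
  rows=[
    [0,0,5,0,0,0,0.2],
    [0,0,15,0,0,0,0.15],
    [0,0,30,0,0,0,0.15],
    [0,0,40,0,0,0,0.15],
    [0,0,45,0,0,0,0.15],
    [0,0,40,0,0,0,0.15],
    [-5,8,0,0,0,8,0.15],
    [-8,16,0,0,0,10,0.15],
    [-8,16,0,0,0,10,0.15],
    [-10,16,0,0,0,10,0.15],
    [-10,18,0,0,0,10,0.15],
    [-10,20,0,0,0,10,0.15],
    [-10,20,0,0,0,10,0.15],
    [-10,20,0,0,0,10,0.15],
    [-10,20,0,0,0,10,0.15],
    [-10,20,0,0,0,2,0.15],
    [0,0,0,0,0,0,0.15],
    [0,0,0,0,0,0,0.15],
  ],
)

```text
time: 18.8
ee_pos: [0.4616, 0.0181, 0.2505]
tcp_rot: [-180.0, 0.1, -174.1]
wrist_force: [0.9, -0.5, 0.1]
opening: 0.0727
```

```bash
python3 - <<'E'
from h import *
import pickle
o=get_obs();print(o['ee_pos'],o['tcp_rot'],o['q'],o['time'])
cv2.imwrite('pics/wrist2.png',camera('wrist')[:,:,::-1]);pickle.dump(o,open('w2.pkl','wb'))
im=camera('side')[:,:,::-1];cv2.imwrite('pics/side5.png',im)
a=im[150:290,230:340];cv2.imwrite('pics/p1.png',cv2.resize(a,None,fx=4,fy=4,interpolation=cv2.INTER_CUBIC))
im=camera('scene')[:,:,::-1];cv2.imwrite('pics/scene5.png',im)
a=im[150:290,180:360];cv2.imwrite('pics/p2.png',cv2.resize(a,None,fx=4,fy=4,interpolation=cv2.INTER_CUBIC))
E
```

```text
[0.46155349 0.01810684 0.25048395] [-1.79985092e+02  6.15157050e-02 -1.74133186e+02] [ 2.25295675e+00 -7.03609488e+00 -1.51500322e+00  9.54587586e+01
 -1.10010481e-02 -3.61385571e+00] 18.8
```

View pics/wrist2.png

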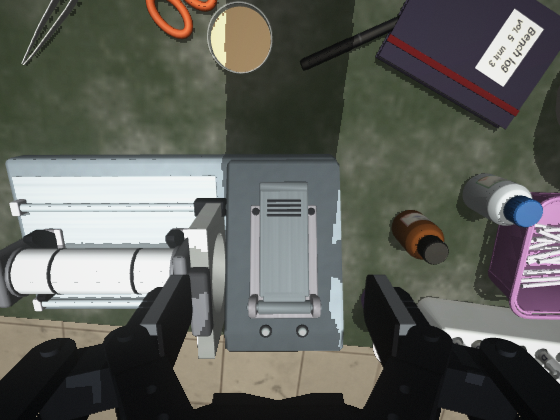

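View pics/p1.png

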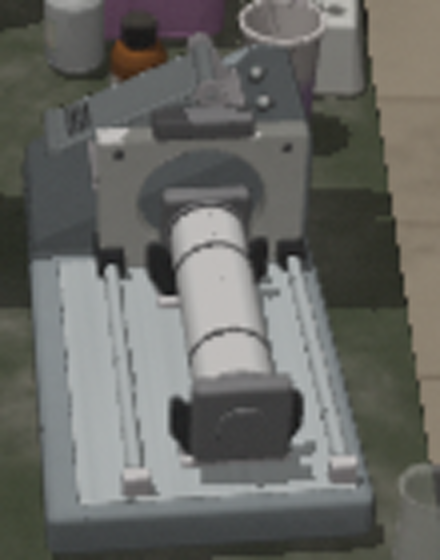

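View pics/p2.png

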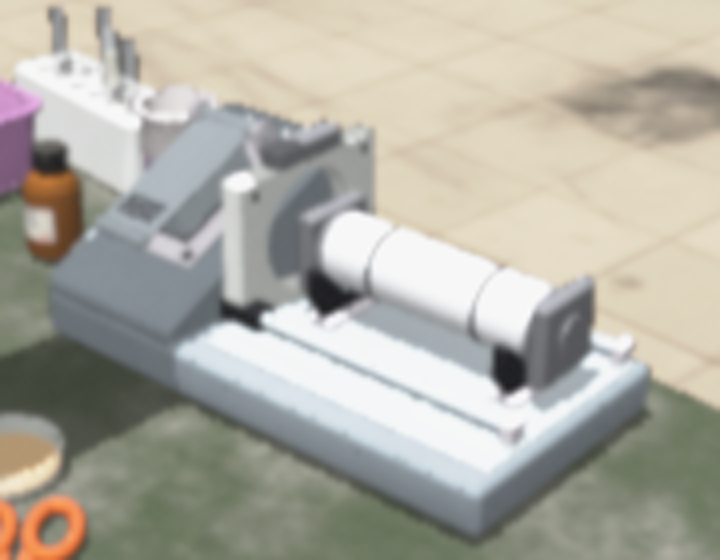

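The core is seated in both rests. Next I measure the cover.

```bash
python3 - <<'E'
from h import *
w=cv2.imread('pics/wrist2.png');crop(w,220,155,350,355,3,'q1.png')
w=cv2.imread('pics/scene5.png');crop(w,190,165,270,235,9,'q2.png')
E
```

```text
(no output)
```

View pics/q1.png

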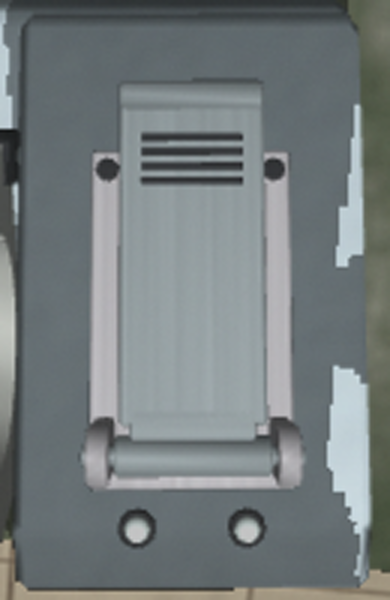

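View pics/q2.png

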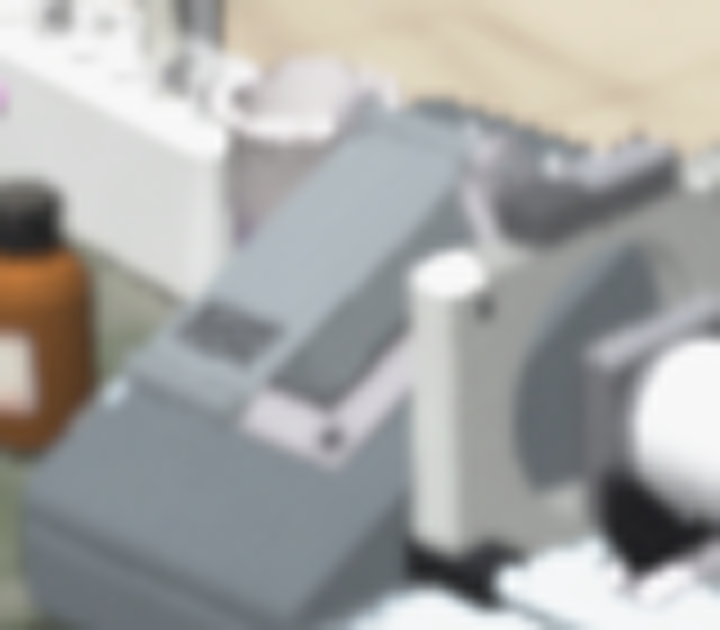

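```bash
python3 - <<'E'
from fit import *
import pickle
W2=camT('wrist',pickle.load(open('w2.pkl','rb')))
a=lambda x,y:P(x,y,220,155,3); b=lambda x,y:P(x,y,140,70,3); c=lambda x,y:P(x,y,190,165,9)
L={'lip-y':[(W2,a(120,84)),(W,b(68,377)),(C,c(240,425))],'lip+y':[(W2,a(262,82)),(W,b(31,232)),(C,c(138,375))],
'hin-y':[(W2,a(112,457)),(W,b(392,392))],'hin+y':[(W2,a(276,457)),(W,b(371,203))],
'scr-y':[(W2,a(108,169)),(C,c(330,436))],'scr+y':[(W2,a(275,169)),(W,b(152,194))],
'but-y':[(W2,a(137,527)),(W,b(523,333))],'but+y':[(W2,a(247,527)),(W,b(512,205))]}
t=[.5505,-.137,np.radians(5.9)]
Ri=R.from_euler('z',-5.9,degrees=True).as_matrix()
for k,v in L.items():
    for vv in (v,v[:2]):
        p=tri(vv);print(k,p.round(4),'cradle frame',(Ri@(p-[t[0],t[1],0])).round(4),[ (proj(K,p)-u).round(1).tolist() for K,u in vv])
E
```

```text
lip-y [4.525e-01 1.000e-04 7.810e-02] cradle frame [-0.0834  0.1464  0.0781] [[-1.0, -1.5], [1.5, -0.7], [-0.1, -0.4]]
lip-y [0.4527 0.001  0.0829] cradle frame [-0.0831  0.1473  0.0829] [[-0.3, 0.1], [-0.1, -0.3]]
lip+y [0.448  0.0396 0.0794] cradle frame [-0.0838  0.1862  0.0794] [[-1.0, -1.1], [3.1, 0.6], [-0.9, -0.4]]
lip+y [0.4476 0.0403 0.0846] cradle frame [-0.0842  0.187   0.0846] [[0.5, -0.1], [0.2, 0.5]]
hin-y [0.5433 0.0086 0.1261] cradle frame [0.0078 0.1456 0.1261] [[-0.5, 0.2], [-0.2, -0.5]]
hin-y [0.5433 0.0086 0.1261] cradle frame [0.0078 0.1456 0.1261] [[-0.5, 0.2], [-0.2, -0.5]]
hin+y [0.539  0.0521 0.1256] cradle frame [0.008  0.1893 0.1256] [[-0.0, 0.0], [-0.0, -0.0]]
hin+y [0.539  0.0521 0.1256] cradle frame [0.008  0.1893 0.1256] [[-0.0, 0.0], [-0.0, -0.0]]
scr-y [ 4.821e-01 -1.000e-04  6.460e-02] cradle frame [-0.054   0.1432  0.0646] [[0.7, -1.1], [0.5, -0.2]]
scr-y [ 4.821e-01 -1.000e-04  6.460e-02] cradle frame [-0.054   0.1432  0.0646] [[0.7, -1.1], [0.5, -0.2]]
scr+y [0.4766 0.0489 0.0694] cradle frame [-0.0544  0.1926  0.0694] [[0.3, -0.1], [0.1, 0.3]]
scr+y [0.4766 0.0489 0.0694] cradle frame [-0.0544  0.1926  0.0694] [[0.3, -0.1], [0.1, 0.3]]
but-y [0.5759 0.0184 0.109 ] cradle frame [0.0412 0.152  0.109 ] [[0.4, -0.2], [0.2, 0.5]]
but-y [0.5759 0.0184 0.109 ] cradle frame [0.0412 0.152  0.109 ] [[0.4, -0.2], [0.2, 0.5]]
but+y [0.5723 0.0498 0.1096] cradle frame [0.0408 0.1836 0.1096] [[0.3, -0.1], [0.2, 0.4]]
but+y [0.5723 0.0498 0.1096] cradle frame [0.0408 0.1836 0.1096] [[0.3, -0.1], [0.2, 0.4]]
```

>>> apply_moves(
  rows=[
    [-1,1,-15,0,0,0,0.25],
    [-1,1,-30,0,0,0,0.25],
    [-1,1,-35,0,0,0,0.25],
    [0,0.3,-35,0,0,0,0.25],
    [0,0,-25,0,0,0,0.25],
    [0,0,-14,0,0,0,0.25],
    [0,0,-6,0,0,0,0.25],
    [0,0,-4,0,0,0,0.25],
    [0,0,0,0,0,0,0.25],
  ],
  grip_force=20,
)

```text
time: 20.08
ee_pos: [0.4586, 0.0217, 0.0862]
tcp_rot: [-180.0, 0.0, -174.1]
wrist_force: [-0.5, -0.7, 0.1]
opening: 0.0641
```

```bash
python3 - <<'E'
from h import *
o=get_obs();print(o['ee_pos'],o['tcp_rot'],o['wrist_force'],o['opening'],o['time'])
im=camera('side')[:,:,::-1];crop(im,210,100,340,250,4,'r1.png')
im=camera('scene')[:,:,::-1];crop(im,160,120,280,240,5,'r2.png')
im=camera('wrist')[:,:,::-1];cv2.imwrite('pics/r3.png',im)
E
```

```text
[0.45856945 0.02170098 0.08620476] [-1.79999773e+02  4.01348279e-02 -1.74103868e+02] [-0.49899214 -0.71623633  0.13832938] 0.0641242271738849 20.075
```

View pics/r2.png

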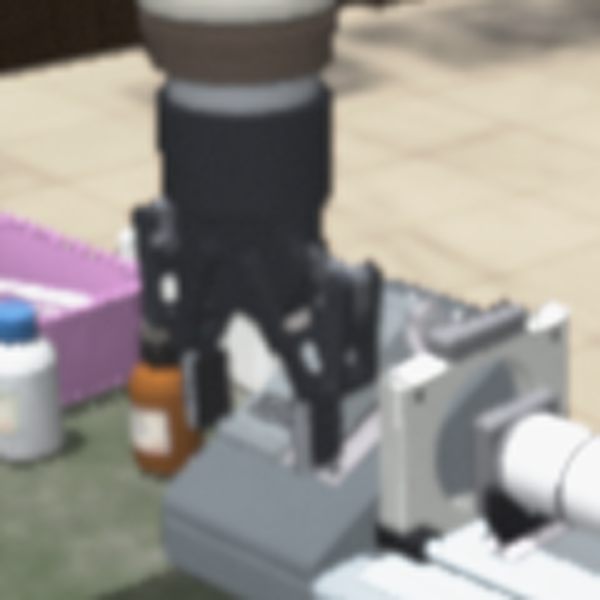

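View pics/r3.png

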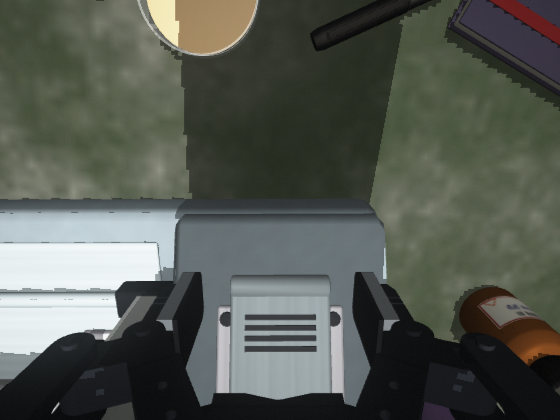

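>>> apply_moves(
  rows=[
    [0,0,0,0,0,0,0.4],
    [0,0,0,0,0,0,0.6],
    [0,0,0,0,0,0,0.8],
    [0,0,0,0,0,0,0.8],
    [0,0,0,0,0,0,0.8],
  ],
  grip_force=20,
)

```text
time: 20.85
ee_pos: [0.4584, 0.0224, 0.0862]
tcp_rot: [179.9, 0.0, -174.1]
wrist_force: [-1.4, 5.2, 3.2]
opening: 0.0395
```

```bash
python3 - <<'E'
import numpy as np
p=None
for th in range(0,86,8):
    a=np.radians(205-th);q=np.array([90*np.cos(a),90*np.sin(a)])
    if p is not None:
        d=q-p;print(th,[round(d[0]*.9947,1),round(d[0]*.1028,1),round(d[1],1)])
    p=q
E
```

```text
8 [np.float64(-4.5), np.float64(-0.5), np.float64(11.7)]
16 [np.float64(-2.8), np.float64(-0.3), np.float64(12.2)]
24 [np.float64(-1.1), np.float64(-0.1), np.float64(12.5)]
32 [np.float64(0.7), np.float64(0.1), np.float64(12.5)]
40 [np.float64(2.4), np.float64(0.2), np.float64(12.3)]
48 [np.float64(4.1), np.float64(0.4), np.float64(11.9)]
56 [np.float64(5.7), np.float64(0.6), np.float64(11.2)]
64 [np.float64(7.2), np.float64(0.7), np.float64(10.3)]
72 [np.float64(8.5), np.float64(0.9), np.float64(9.2)]
80 [np.float64(9.7), np.float64(1.0), np.float64(7.9)]
```

>>> apply_moves(
  rows=[
    [-2.3,0.5,5.8,0,0,0,0.8],
    [-2.2,0.3,5.9,0,0,0,0.8],
    [-1.4,-0.2,6.1,0,0,0,0.8],
    [-1.4,-0.1,6.1,0,0,0,0.8],
  ],
)

```text
time: 21.35
ee_pos: [0.451, 0.0219, 0.1101]
tcp_rot: [-180.0, 0.0, -174.1]
wrist_force: [4.1, -2.2, -3.7]
opening: 0.0392
```

```bash
python3 - <<'E'
from h import *
im=camera('scene')[:,:,::-1];crop(im,160,120,280,240,5,'r4.png')
E
```

```text
(no output)
```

View pics/r4.png

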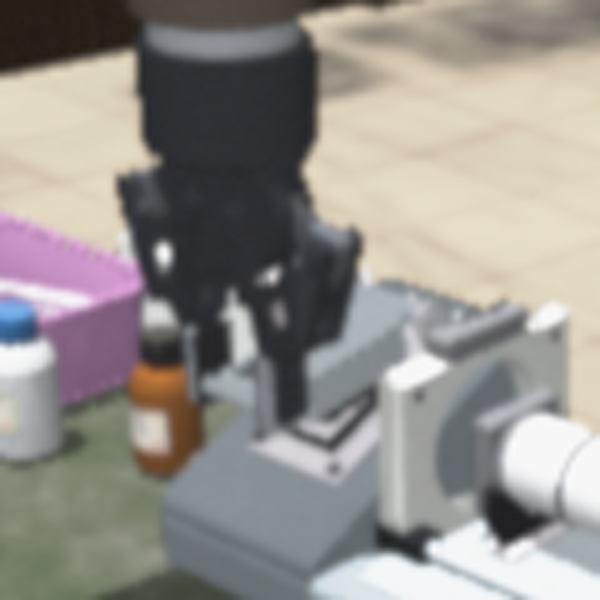

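The cover is lifting with the gripper, so I continue along the arc.

>>> apply_moves(
  rows=[
    [-0.5,-0.1,6.2,0,0,0,0.8],
    [-0.5,0,6.2,0,0,0,0.8],
    [0.3,0,6.2,0,0,0,0.8],
    [0.4,0.1,6.2,0,0,0,0.8],
    [1.2,0.1,6.1,0,0,0,0.8],
    [1.2,0.1,6.1,0,0,0,0.8],
  ],
)

```text
time: 22.15
ee_pos: [0.453, 0.0222, 0.1469]
tcp_rot: [-180.0, -0.0, -174.1]
wrist_force: [1.8, -4.6, -4.3]
opening: 0.0392
```

>>> apply_moves(
  rows=[
    [2,0.2,6,0,0,0,0.8],
    [2,0.2,5.9,0,0,0,0.8],
    [2.8,0.3,5.6,0,0,0,0.8],
    [2.8,0.3,5.6,0,0,0,0.8],
    [3.6,0.3,5.1,0,0,0,0.8],
    [3.6,0.4,5.1,0,0,0,0.8],
  ],
)

```text
time: 22.9
ee_pos: [0.4698, 0.024, 0.1803]
tcp_rot: [-180.0, -0.0, -174.1]
wrist_force: [0.1, -5.6, -4.4]
opening: 0.0391
```

```bash
python3 - <<'E'
from h import *
im=camera('scene')[:,:,::-1];crop(im,160,100,280,220,5,'r5.png')
E
```

```text
(no output)
```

View pics/r5.png

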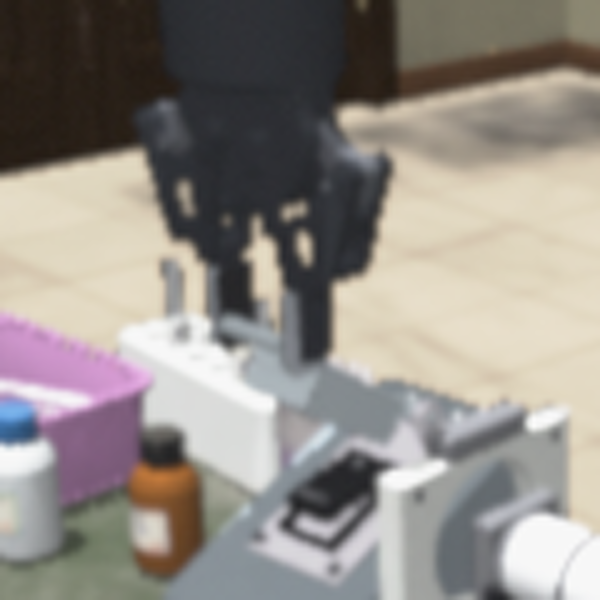

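>>> apply_moves(
  rows=[
    [4.2,0.6,4.6,0,0,0,0.8],
    [4.3,0.6,4.6,0,0,0,0.8],
    [4.8,0.7,4,0,0,0,0.8],
    [4.9,0.7,3.9,0,0,0,0.8],
    [5.3,0.7,3.3,0,0,0,0.8],
    [5.3,0.7,3.3,0,0,0,0.8],
    [0,0,0,0,0,0,0.8],
  ],
)

```text
time: 23.82
ee_pos: [0.4992, 0.0273, 0.2044]
tcp_rot: [-179.9, 0.1, -174.1]
wrist_force: [-0.1, -9.7, 0.5]
opening: 0.0389
```

```bash
python3 - <<'E'
from h import *
im=camera('scene')[:,:,::-1];crop(im,160,100,280,220,5,'r6.png')
E
```

```text
(no output)
```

View pics/r6.png

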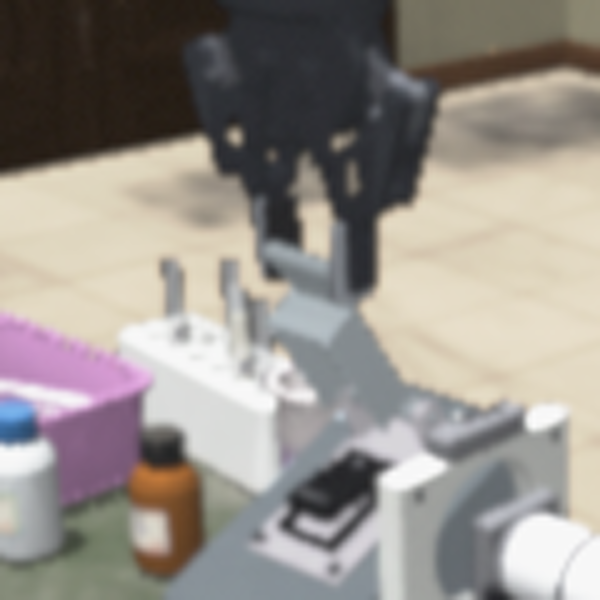

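>>> apply_moves(
  rows=[
    [0,-1,0,0,0,0,0.5],
    [0,0,0,0,0,0,0.3],
    [0,0,0,0,0,0,0.25],
    [0,0,0,0,0,0,0.25],
    [0,0,0,0,0,0,0.25],
  ],
)

```text
time: 24.5
ee_pos: [0.4987, 0.0272, 0.2037]
tcp_rot: [180.0, -0.0, -174.1]
wrist_force: [-0.0, 0.1, 0.5]
opening: 0.0638
```

```bash
python3 - <<'E'
from h import *
im=camera('scene')[:,:,::-1];crop(im,160,100,280,220,5,'r7.png')
E
```

```text
(no output)
```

View pics/r7.png

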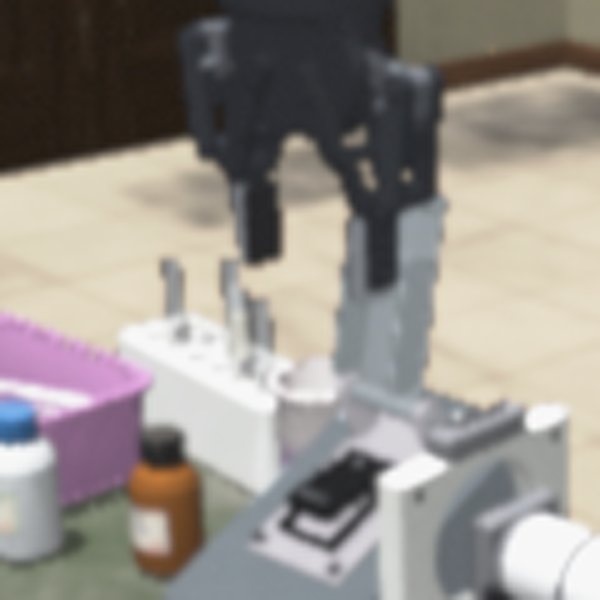

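>>> apply_moves(
  rows=[
    [-8,-1,5,0,0,0,0.3],
    [-20,-2,5,0,0,0,0.5],
    [-20,-2,5,0,0,0,0.8],
    [-20,-2,0,0.6,-6.2,0,1],
    [-10,0,0,0.7,-6.3,0,1],
    [-5,0,0,0.6,-6.2,0,1],
    [0,0,0,0.7,-6.2,0,1],
    [0,0,0,0,0,0,1],
    [0,0,0,0,0,0,1],
  ],
)

```text
time: 25.68
ee_pos: [0.4156, 0.0201, 0.2192]
tcp_rot: [180.0, 25.0, -174.1]
wrist_force: [-1.2, 1.0, 0.1]
opening: -0.0002
```

```bash
python3 - <<'E'
from h import *
import pickle
o=get_obs();print(o['ee_pos'],o['tcp_rot'],o['q'],o['time'],o['opening'])
im=camera('wrist')[:,:,::-1];cv2.imwrite('pics/wrist3.png',im);pickle.dump(o,open('w3.pkl','wb'))
im=camera('scene')[:,:,::-1];cv2.imwrite('pics/scene6.png',im);crop(im,190,165,270,235,9,'s2.png')
E
```

```text
[0.41564068 0.0200662  0.21922073] [ 179.97487876   24.98630083 -174.12039318] [  1.57886008 -39.34508499 -31.32615555  73.09613941   1.8403034
  -3.89959485] 25.675 -0.00023452357681025987
```

View pics/wrist3.png

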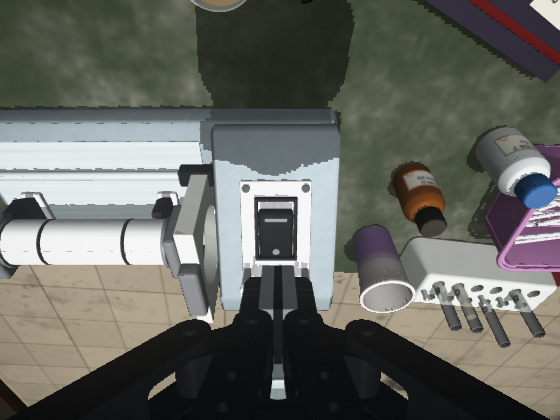

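View pics/s2.png

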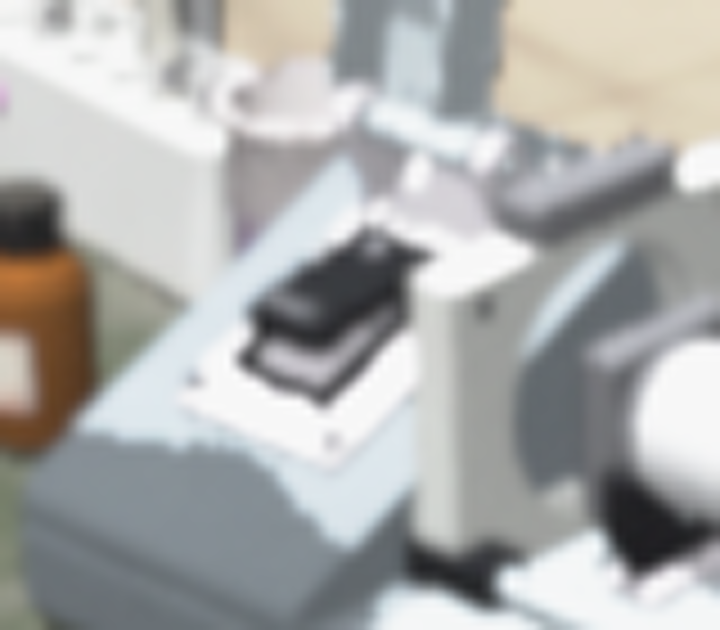

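```bash
python3 - <<'E'
from h import *
w=cv2.imread('pics/wrist3.png');crop(w,230,170,330,270,7,'t1.png')
E
```

```text
(no output)
```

View pics/t1.png

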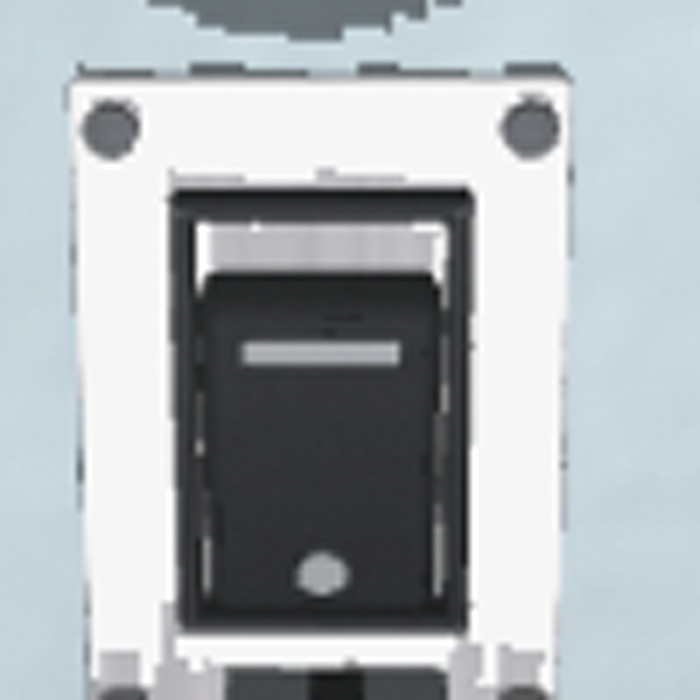

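```bash
python3 - <<'E'
from fit import *
import pickle
W3=camT('wrist',pickle.load(open('w3.pkl','rb')))
a=lambda x,y:P(x,y,230,170,7)
c,s=np.cos(np.radians(25)),np.sin(np.radians(25))
Rz=R.from_euler('z',5.9,degrees=True).as_matrix()
t0=np.array([.5505,-.137,0])
H=t0+Rz@np.array([.008,.1674,.126])
ux=Rz@[c,0,s];uy=Rz@[0,1,0];n=Rz@[-s,0,c]
print('H',H)
def hit(K,uv,h): # height above panel
    k,T=K;d=T[:3,:3]@np.linalg.solve(k,[*uv,1]);o=T[:3,3];q=H-n*(.03-h)
    p=o+d*((q-o)@n)/(d@n);return np.array([(p-H)@ux,(p-H)@uy])*1e3
for nm,uv,h in (('bz',(175,190),.003),('bz',(470,190),.003),('bz',(185,632),.003),('bz',(465,632),.003),('scr',(110,128),.002),('scr',(530,128),.002),
  ('pad top lower edge',(207,285),.022),('r',(440,285),.022),('bar',(322,353),.019),('dot',(322,574),.008)):
    print(nm,hit(W3,a(*uv),h).round(1))
W2=camT('wrist',pickle.load(open('w2.pkl','rb')))
sc=lambda x,y:P(x,y,190,165,9)
print('scene bezel corners',hit(C,sc(245,362),.003),hit(C,sc(322,405),.003))
E
```

```text
H [0.54125015 0.03033559 0.126     ]
bz [-74.4 -17.4]
bz [-74.4  17.5]
bz [-17.2 -17.3]
bz [-17.2  17.8]
scr [-81.7 -25. ]
scr [-81.7  24.6]
pad top lower edge [-68.4 -12.8]
r [-68.4  13.3]
bar [-59.4   0.1]
dot [-27.2  -0.1]
scene bezel corners [-74.05314645  15.29141461] [-77.00075077 -16.18042156]
```

```bash
python3 - <<'E'
from h import *
c,s=np.cos(np.radians(25)),np.sin(np.radians(25))
Rz=R.from_euler('z',5.9,degrees=True).as_matrix()
H=np.array([.54125,.03033,.126]);ux=Rz@[c,0,s];n=Rz@[-s,0,c]
L=np.radians(37);d=Rz@[np.sin(L),0,-np.cos(L)];e=Rz@[-np.cos(L),0,-np.sin(L)]
for h in (.05,.025):
    E=H-.064*ux-n*(.03-h);T=E-.017*d-.011*e;print(h,E.round(4),'TCP',T.round(4), (T-get_obs()['ee_pos'])*1e3)
print('n per mm',-n)
E
```

```text
0.05 [0.4751 0.0235 0.1171] TCP [0.4737 0.0234 0.1373] [ 57.67114682   3.22069252 -81.49774758]
0.025 [0.4857 0.0246 0.0944] TCP [0.4842 0.0244 0.1146] [  68.18063621    4.3067426  -104.15544226]
n per mm [ 0.42037958  0.043442   -0.90630779]
```

>>> apply_moves(
  rows=[
    [0,0,-10,0.6,-6,0,1],
    [8,0.5,-15,0.6,-6,0,1],
    [15,0.7,-18,0,0,0,1],
    [15,0.8,-18,0,0,0,1],
    [12,0.8,-12,0,0,0,1],
    [7.7,0.4,-8.5,0,0,0,1],
    [0,0,0,0,0,0,1],
    [0,0,0,0,0,0,1],
  ],
)

```text
time: 26.78
ee_pos: [0.4892, 0.0232, 0.1404]
tcp_rot: [179.9, 36.2, -174.1]
wrist_force: [-0.4, 0.1, -0.3]
opening: 0.0001
```

```bash
python3 - <<'E'
from h import *
o=get_obs();print(o['ee_pos'],o['tcp_rot'],o['q'],o['time'],o['wrist_force'])
im=camera('wrist')[:,:,::-1];cv2.imwrite('pics/wrist4.png',im)
im=camera('scene')[:,:,::-1];crop(im,160,120,280,240,5,'u2.png')
im=camera('side')[:,:,::-1];crop(im,220,110,330,230,5,'u3.png')
E
```

```text
[0.48920386 0.02319078 0.14044469] [ 179.91735551   36.15469135 -174.09416707] [  1.12819695 -40.51429808 -45.14284886  49.31727588   2.8989751
  -3.86098269] 26.775 [-0.35817841  0.07236953 -0.32012008]
```

View pics/wrist4.png

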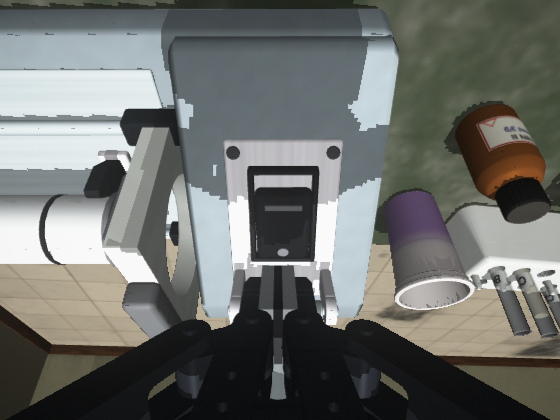

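View pics/u2.png

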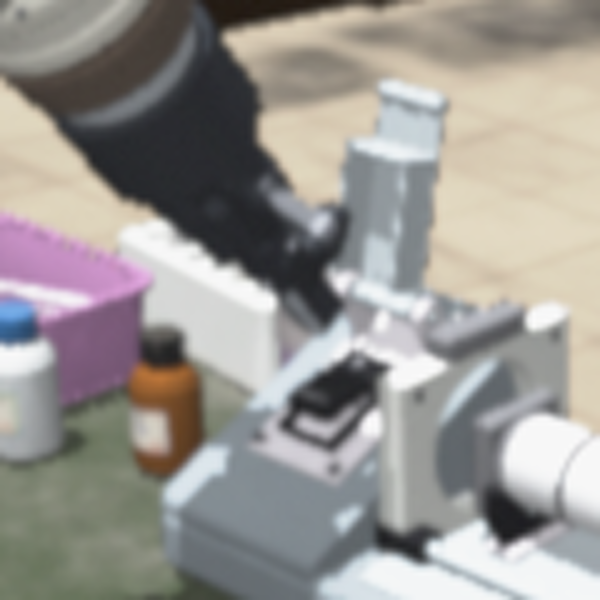

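```bash
cat > press.py <<'E'
from h import *
c,s=np.cos(np.radians(25)),np.sin(np.radians(25))
Rz=R.from_euler('z',5.9,degrees=True).as_matrix()
H=np.array([.54125,.03033,.126]);ux=Rz@[c,0,s];uy=Rz@[0,1,0];n=Rz@[-s,0,c]
o=get_obs();M=R.from_euler('xyz',o['tcp_rot'],degrees=True).as_matrix();d=M[:,2];e=M[:,0]
E=o['ee_pos']+.017*d+.011*e
r=E-H;print('edge slope',(r@ux)*1e3,'y',(r@uy)*1e3,'h',(r@n)*1e3+30,'force n',o['wrist_force']@n,o['wrist_force'],o['time'])
for h in (.03,.022):
    print(h,((H-.064*ux-n*(.03-h)-E)*1e3).round(1))
E
python3 press.py
```

```text
edge slope -48.810200704932484 y -1.7339955897157648 h 46.74936880473782 force n 0.3648234978390057 [-0.20611879  0.27806041  0.32026081] 26.925
0.03 [ -6.8   1.  -21.6]
0.022 [ -3.5   1.4 -28.9]
```

>>> apply_moves(
  rows=[
    [-6.8,1,-6,0,0,0,1],
    [0,0,-8,0,0,0,1],
    [0,0,-7.6,0,0,0,1],
    [0,0,0,0,0,0,1],
    [0,0,0,0,0,0,1],
  ],
)

```text
time: 27.55
ee_pos: [0.4824, 0.0242, 0.1185]
tcp_rot: [179.9, 36.2, -174.1]
wrist_force: [1.1, -0.3, -0.5]
opening: -0.0001
```

```bash
python3 press.py; python3 - <<'E'
from h import *
im=camera('wrist')[:,:,::-1];crop(im,180,120,380,290,3.5,'v1.png')
im=camera('scene')[:,:,::-1];crop(im,190,165,270,235,9,'v2.png')
E
```

```text
edge slope -64.26554733974815 y -0.04054510106197391 h 29.376246862963274 force n -0.8750395861681796 [ 1.07319465 -0.29160283 -0.48168877] 27.55
0.03 [-0.   0.   0.7]
0.022 [ 3.3  0.4 -6.6]
```

View pics/v1.png

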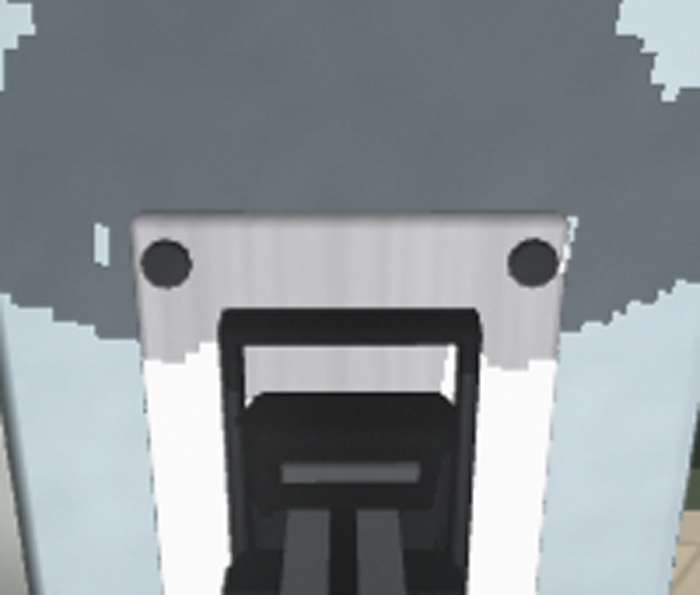

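View pics/v2.png

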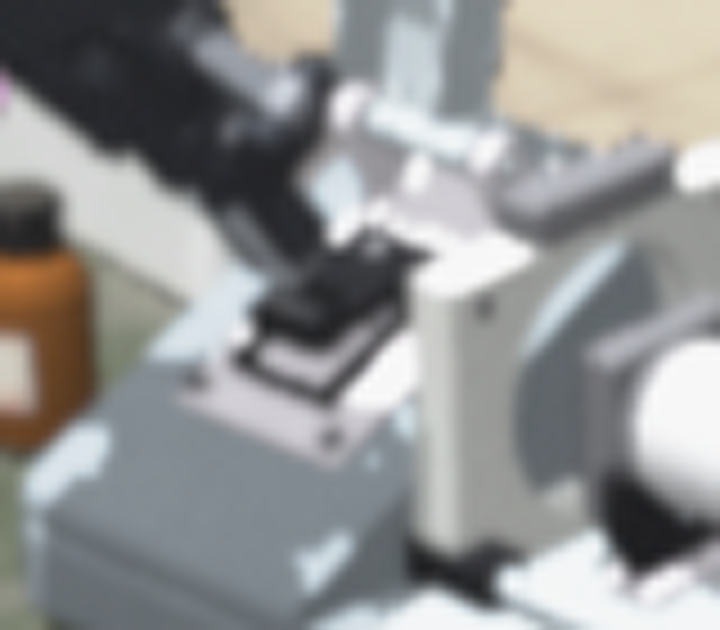

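>>> apply_moves(
  rows=[
    [0.8,0.1,-1.8,0,0,0,1],
    [0.8,0.1,-1.8,0,0,0,1],
    [0.8,0.1,-1.8,0,0,0,1],
    [0,0,0,0,0,0,1],
  ],
)

```text
time: 28.15
ee_pos: [0.4847, 0.0245, 0.1127]
tcp_rot: [179.9, 36.1, -174.1]
wrist_force: [-0.8, 0.4, -0.2]
opening: 0.0001
```

>>> apply_moves(
  rows=[
    [0.4,0,-0.9,0,0,0,1],
    [0.4,0.1,-0.9,0,0,0,1],
    [0,0,0,0,0,0,1],
  ],
)

```text
time: 28.52
ee_pos: [0.4855, 0.0246, 0.1111]
tcp_rot: [179.9, 36.2, -174.1]
wrist_force: [-0.2, 0.2, -1.0]
opening: -0.0001
```

>>> apply_moves(
  rows=[
    [0.4,0,-0.9,0,0,0,1],
    [0.4,0.1,-0.9,0,0,0,1],
    [0,0,0,0,0,0,1],
  ],
)

```text
time: 28.9
ee_pos: [0.4863, 0.0247, 0.1092]
tcp_rot: [179.9, 36.1, -174.1]
wrist_force: [-0.0, -0.3, 0.9]
opening: -0.0
```

>>> apply_moves(
  rows=[
    [0.4,0,-0.9,0,0,0,1],
    [0,0,0,0,0,0,1],
  ],
)

```text
time: 29.15
ee_pos: [0.4868, 0.0247, 0.1087]
tcp_rot: [179.9, 36.2, -174.1]
wrist_force: [-1.4, -1.1, 2.2]
opening: 0.0003
```

>>> apply_moves(
  rows=[
    [0.4,0.1,-0.9,0,0,0,1],
    [0,0,0,0,0,0,1],
  ],
)

```text
time: 29.4
ee_pos: [0.4871, 0.0247, 0.1079]
tcp_rot: [179.9, 36.2, -174.1]
wrist_force: [-7.1, 0.1, 4.5]
opening: 0.0003
```

>>> apply_moves(
  rows=[
    [0.4,0,-0.9,0,0,0,1],
    [0,0,0,0,0,0,1],
  ],
)

```text
time: 29.65
ee_pos: [0.4874, 0.0247, 0.1067]
tcp_rot: [179.9, 36.1, -174.1]
wrist_force: [-5.4, -0.5, 4.1]
opening: 0.0004
```

```bash
python3 press.py; python3 - <<'E'
from h import *
im=camera('scene')[:,:,::-1];crop(im,190,165,270,235,9,'v3.png')
E
```

```text
edge slope -64.7896845873332 y 0.010799916095471396 h 16.557495097307427 force n 6.0546135925916635 [-5.4023627  -0.52499675  4.14954367] 29.65
0.03 [-4.9 -0.5 12.5]
0.022 [-1.6 -0.2  5.3]
```

View pics/v3.png

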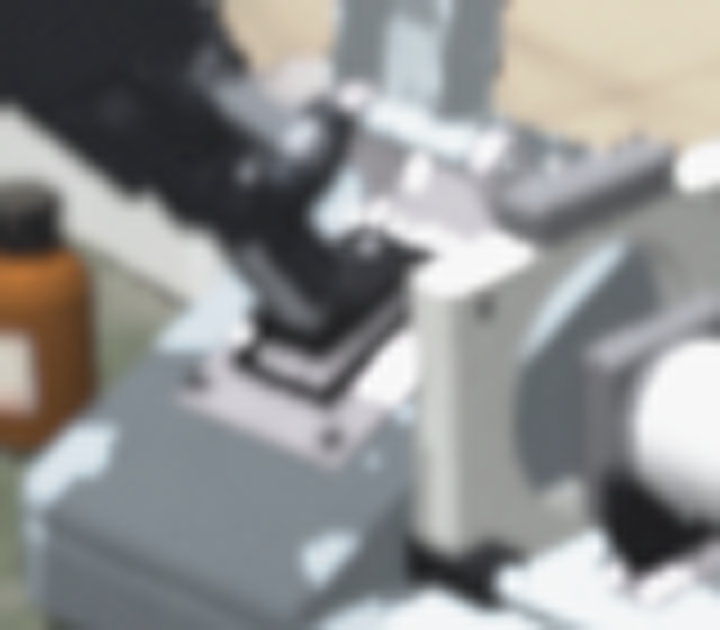

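>>> apply_moves(
  rows=[
    [0.2,0,-0.9,0,0,0,1],
    [0,0,0,0,0,0,1],
  ],
)

```text
time: 29.95
ee_pos: [0.4876, 0.0248, 0.1055]
tcp_rot: [179.9, 36.1, -174.1]
wrist_force: [-1.1, -0.0, 0.1]
opening: 0.0002
```

>>> apply_moves(
  rows=[
    [0.2,0,-0.9,0,0,0,1],
    [0,0,0,0,0,0,1],
  ],
)

```text
time: 30.2
ee_pos: [0.488, 0.0248, 0.1047]
tcp_rot: [179.9, 36.2, -174.1]
wrist_force: [-0.3, 0.9, -0.5]
opening: -0.0001
```

>>> apply_moves(
  rows=[
    [0.2,0,-0.9,0,0,0,1],
    [0,0,0,0,0,0,1],
  ],
)

```text
time: 30.45
ee_pos: [0.4881, 0.0248, 0.1039]
tcp_rot: [179.9, 36.2, -174.1]
wrist_force: [0.9, -0.3, -0.1]
opening: -0.0001
```

Force fell to zero, which means the switch snapped over. I retreat along the normal and then look.

>>> apply_moves(
  rows=[
    [-3,0,6,0,0,0,1],
    [-8,-1,12,0,0,0,1],
    [-20,-2,20,0,0,0,1],
    [-30,-3,25,0,0,0,1],
    [-20,-2,20,0,0,0,1],
    [0,0,0,0,0,0,1],
  ],
)

```text
time: 31.2
ee_pos: [0.4315, 0.0162, 0.1932]
tcp_rot: [179.8, 34.9, -174.1]
wrist_force: [0.5, -0.8, 0.4]
opening: -0.0
```

```bash
python3 - <<'E'
from h import *
o=get_obs();print(o['ee_pos'],o['time'],o['wrist_force'])
im=camera('wrist')[:,:,::-1];cv2.imwrite('pics/x1.png',im)
im=camera('scene')[:,:,::-1];crop(im,160,100,360,290,3.5,'x2.png');crop(im,190,165,270,235,9,'x4.png')
im=camera('side')[:,:,::-1];crop(im,200,100,370,300,3,'x3.png')
E
```

```text
[0.43153178 0.01615379 0.1931557 ] 31.2 [ 0.53008657 -0.84918745  0.40889585]
```

View pics/x1.png

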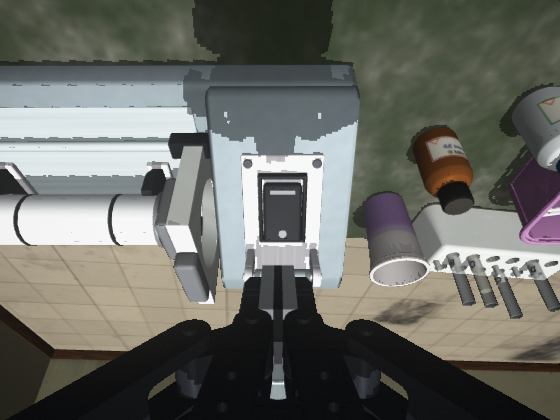

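View pics/x2.png

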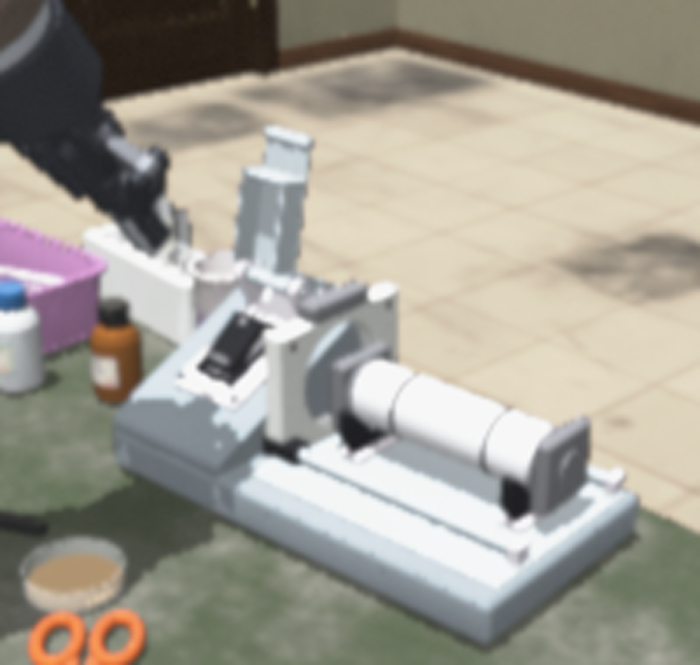

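View pics/x4.png

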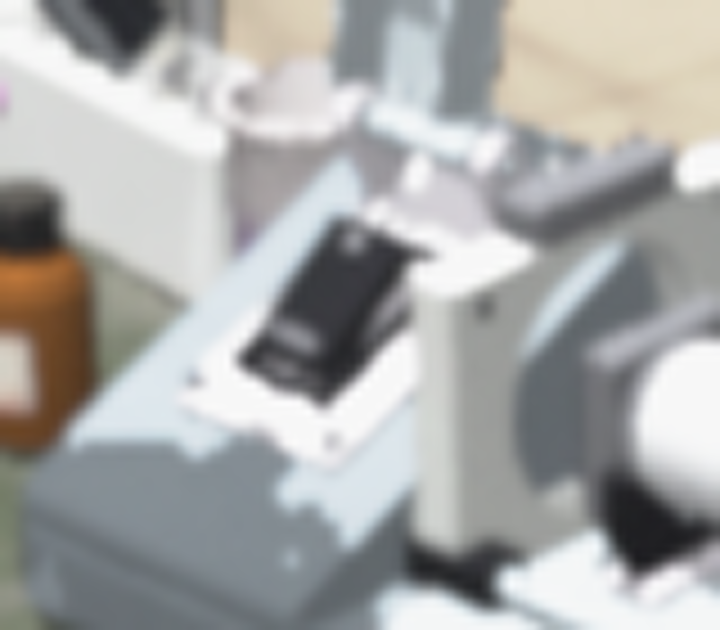

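View pics/x3.png

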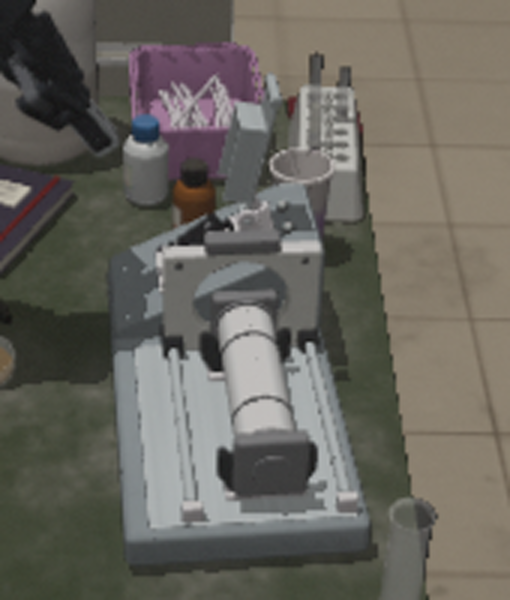

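Every picture agrees: the rocker is on, the cover stands open, the core is seated, and the cup, bottle and cylinder haven't moved. I'm handing the job in.

```bash
python3 -c "
from workcell import *
print(job_done())"
```

```text
the job is handed in; nothing more can be done
None
```

The core is in the logger's two V rests, the guard cover stands open and the rocker switch is on. I handed the job in at about 31 s; `job_done()` gives no verdict.

- **Core:** A 35 N trial lift at mid-length, raised about 6 mm, showed the balance point about 17 mm towards the far end. I set it down, gripped it there at 36 N and lifted again. The moment was then close to zero and the core hung level. I swung it round, lowered it into the rests with about 4 N of upward force at the end, and let go.
- **Cover:** I pinched the lip at 20 N and took it along its arc to about 85 degrees. When released, it sprang open and stayed.
- **Switch:** I pressed along the panel's normal. The force reached about 8 N at the wrist, then dropped to zero as the switch snapped over.

**Last checks:**
- In the last pictures the lower end of the rocker was down, the cover was open and the core was seated.
- The cup, bottle and cylinder were where they had stood.
- The robot was touching nothing.

**Checks that disagreed:**
- While I held the core above the rests, the camera views differed from my estimate by 2–3 mm. I shifted it 1.5 mm along the rests and 1 mm across. As it touched down, the wrist force read 1–2.5 N sideways, so I moved it back across by about the same amount.
- The arm did not fully follow one move towards the switch, leaving it about 15 mm off. I measured again and corrected this before touching anything.

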